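Fetch the tube block from behind the reagent bottles

ROBOT

A 6-joint arm with a two-finger parallel gripper is mounted at the origin on the work surface. World frame = base frame: x ahead of the robot, y to its left, z up, the work surface at z = 0. Lengths are in m, angles in rad, forces in N, time in s.
With the tool pointing down it reaches from about 0.425 to 1.125 m from the base axis. Payload 14.9 kg.
Tool frame: the origin (TCP) lies midway between the tips of the shut fingers; the grasp point (between the pads) lies 19 mm behind it; z points along the fingers, x is the direction in which the jaws open and shut, and the axes are right-handed (so a half turn about z gives the same grasp; the last joint's range is limited). The gripper opens to 91 mm and grips with 3 to 60 N. Pads are 32 mm wide; open, the fingers measure 118 mm over their backs; the gripper's body (76 mm by 178 mm) begins 60 mm behind the grasp point.
Start: joints at [1.085, 0.379, 1.734, -0, 1.028, -0.033], TCP at [0.306, 0.629, 0.189] pointing down, gripper open.
Joint ranges: [-2.77, 2.77], [-0.74, 2.19], [0, 2.66], [-1.06, 4.2], [0.31, 2.87], [-3.08, 3.08]. Speed limits (rad/s): [1.89, 1.89, 2.39, 3.14, 3.14, 3.14].

INTERFACE

Orientations are given as a unit quaternion [x, y, z, w].
In Python, from workcell import arm, optics gives the robot as it stands.
- The arm moves only by the tool drive_tool, never from a script. Its argument "steps" is a list of rows, each a list of 7 numbers: the shift along the tool's x, y, z in m, then the turn, a rotation vector about the tool's x, y, z in degrees, then the gripper's target within -1 to 1 (fully open at 1, half-way at 0, shut at -1). A call has 1 to 5 rows; each row is the pose to reach, as a shift and turn from the pose commanded when the call began, along the tool's axes at that moment; what a row does not reach only later rows make up. A row lasts 1/10 s, in which the tool goes at most 50 mm and 8.59 degrees, less where a joint would pass 70% of its speed; a pose out of reach is approached as far as the arm can. A call with a gripper value outside its range is refused whole. The fingers move at their own pace and stop on an object; "squeeze" is the grip in N (left out, the last holds). Time passes only in rows, so rows that repeat a pose let the fingers close. It gives the time, the measured TCP pose, the force and the opening at its end, in the units of the state.
- arm.get_obs(): the state, without advancing time (a new reading comes with each control period).
- optics.grab_frame(name): name is "side" or "top" or "wrist"; returns a dict with "image" (400x640x3 uint8, red, green, blue), "vfov" (degrees; the focal length in pixels is half the picture's height over the tangent of half this angle, whatever the lens; pixels are square), "cx", "cy" (the principal point, pixels), "k1" (the pictures are not rectified: a ray, as slopes to the right and down, at radius r is drawn at 1 + k1 r^2 times it, then the intrinsics apply), "T" (4x4, takes a point from camera to world coordinates). Camera axes: x right, y down, z forward; pixel columns grow to the right and rows downward; lengths in m; the calibration is good to about 2 mm. A picture is of the moment at which its call begins. There is no depth.
- arm.finish_job(): hands the job in, once; it reports no verdict.
The state is a dict: "time_s": time; "q": joint angles; "qd": joint speeds; "joint_efforts": joint torques, N m; "tcp_pos": TCP position; "orientation": TCP orientation; "force": force on the tool from outside, world axes, zero at the start; "wrist_torque": the same for the moment, N m; "gripper_width": finger opening in m.
Only numpy, scipy, OpenCV 4.12 (cv2) and the standard library are available. Lean on these libraries where they do the work, as an engineer would, in place of code of your own. Each camera call takes 0.05 s, during which the arm holds its last target.

TASK

Two capped bottles stand in front of the drilled metal tube block in the reagent bay: first clear both bottles onto the empty side tray, then lift the tube block out and seat it flat in the pocket of the block heater. Then stand each bottle back, upright, on the very spot in the bay where it stood at the start. Set everything down gently and leave the red bin, the green rack and the small jar where they are.

Things in the scene. Friction and masses are not known exactly. Their poses are not given: they have to be found in the camera images.
- round_bottle_center (a point): Tall round white bottle, blue screw cap, upright in the front of the bay. 130 mm high: body 68 mm across up to 82, shoulder to 94, neck 28 mm across to 102, cap 38 mm across from 102 to 130 mm above its underside. Point: its centre, 65 mm above the underside (cap 37 to 65 mm above it). z up. 0.2 to 0.42 kg. Grip by the cap, closing along bay x: a neighbour stands close in bay y.
- square_bottle_center (a point): Square white bottle, same blue screw cap, upright in the front of the bay. 118 mm high: body 62 x 62 mm up to 72, shoulder to 82, neck 28 mm across to 90, cap 38 mm across from 90 to 118 mm above its underside. Point: its centre, 59 mm above the underside (cap 31 to 59 mm above it). z up. 0.18 to 0.37 kg. Grip by the cap, closing along bay x. The bottles swap spots between starts.
- block_center (a point): Solid aluminium tube block, 3 x 5 dark wells on top, 50 mm (its x) by 80 mm (its y) by 56 mm high, at the back of the bay behind the bottles, long side roughly along bay y. Point: its centre, 28 mm above its underside. z up. 0.4 to 0.65 kg. Grip it across the 50 mm width, in its upper half, once both bottles are gone.
- bay: Reagent bay, fixed: grey base plate, top 6 mm above the work surface; low walls at the back (inner face x = +99 mm, 46 mm high) and sides (y = -107, +107 mm, 36 mm high), open to -x (the robot's side). Origin on the work surface. Two dark round marks 76 mm wide at x = -36, y = +41 and -41 mm are the bottles' spots; they stand there within 4 mm. Each goes back to its own, within 15 mm.
- tray: Empty shallow steel side tray with a dark mat, fixed, 240 mm (x) by 140 mm (y), rim 16 mm high, wall 5 mm, floor 5 mm above the work surface. Origin: centre of its underside, on the work surface. Both bottles fit side by side, at x = -55 and +55 mm. Left or right of the bay.
- heater: Block heater, fixed: blue and white box, 130 x 150 mm, grey control panel on its +x side. On top a pocket with a dark floor, centred over the origin, inside 68 mm (x) by 98 mm (y); floor 60 mm above the work surface, rim 10 mm wide, 6 mm higher. Origin: on the work surface below it. The block's 80 mm side goes along the 98 mm side, either way round. On the other side of the bay from the tray.
- red_bin: Bystander: small open red plastic bin, 110 x 90 mm, 50 mm high, loose. Origin: centre of its underside. Leave alone.
- green_rack: Bystander: flat green rack with small dark wells, 90 x 130 mm, 30 mm high, loose. Origin: centre of its underside. Leave alone.
- small_jar: Bystander: small amber jar with a black lid, 54 mm across, 46 mm high, loose, between the robot and the bay. Origin: centre of its underside. Leave alone.

How it is judged:
On the way, in this order (a step that is already met when the one before it is completed fails the run):
1. both bottles stand upright on the side tray (x of round_bottle_center in the frame of tray between -0.1 and 0.1 m and y of round_bottle_center in the frame of tray between -0.05 and 0.05 m and z of round_bottle_center in the frame of tray between 0.065 and 0.075 m and angle between each of round_bottle_center, square_bottle_center's own z axis and vertical below 0.1 rad and x of square_bottle_center in the frame of tray between -0.1 and 0.1 m and y of square_bottle_center in the frame of tray between -0.05 and 0.05 m and z of square_bottle_center in the frame of tray between 0.059 and 0.069 m), for 0.2 s.
2. the tube block sits flat in the heater's pocket while both bottles are still on the tray (all of step 1 and x of block_center in the frame of heater between -0.013 and 0.013 m and y of block_center in the frame of heater between -0.013 and 0.013 m and z of block_center in the frame of heater between 0.084 and 0.092 m and angle between block_center's own z axis and vertical below 0.05 rad), for 0.2 s.
At the end, for the whole second after the job is handed in: The tube block lies flat on the pocket floor (centre within 13 mm on each axis, tilt under 0.05 rad); each bottle stands upright (tilt under 0.1 rad) within 15 mm of where it itself stood at the start; all released and at rest (under 20 mm/s) (x of block_center in the frame of heater between -0.013 and 0.013 m and y of block_center in the frame of heater between -0.013 and 0.013 m and z of block_center in the frame of heater between 0.084 and 0.092 m and angle between block_center's own z axis and vertical below 0.05 rad and distance of each of round_bottle_center, square_bottle_center from where it was at the start of the episode below 0.015 m and angle between each of round_bottle_center, square_bottle_center's own z axis and vertical below 0.1 rad and linear speed of each of round_bottle, square_bottle, block below 0.02 m/s); the robot touches nothing.
It fails at once if the red bin, green rack or small jar is moved more than 25 mm (distance of any of red_bin, green_rack, small_jar from where it was at the start of the episode above 0.025 m).
It fails at once if a bottle or the tube block is tipped over (more than 0.7 rad) (angle between any of round_bottle_center, square_bottle_center, block_center's own z axis and vertical above 0.7 rad).
It fails at once if the tube block or a bottle is dropped (falls free of the fingers faster than 0.6 m/s, about 2 cm of fall) ((linear speed of round_bottle above 0.6 m/s and contact force between the fingers and round_bottle below 0.1 N) or (linear speed of square_bottle above 0.6 m/s and contact force between the fingers and square_bottle below 0.1 N) or (linear speed of block above 0.6 m/s and contact force between the fingers and block below 0.1 N)).
It fails at once if the tube block or a bottle is pressed or slammed down (over 80 N) (contact force between block and heater above 80 N or contact force between any of round_bottle, square_bottle and bay above 80 N or contact force between any of round_bottle, square_bottle and tray above 80 N).
It also fails if it takes over 120 s, if anything falls off the work surface, if the arm or the gripper's body presses on something with over 40 N, if the wrist force passes 120 N, or if a joint passes its speed limit or range.

## Working session

There is one attempt and no reset: what is moved stays moved. The work goes in short steps, Python scripts to look and compute and a tool call to move; the robot and the scene stay as the last step left them, time stands still between calls to the robot, and variables do not carry over. Pictures are saved under pics/ and viewed, and the job is handed in when it is done.

Besides the shell and the picture viewer there is one more tool, called after "Request:" as a command line: name --pt "numbers of a row" for each row, then --argument value for the rest. drive_tool: Moves the arm, as the interface text tells. Its arguments: {"type":"object","properties":{"steps":{"type":"array"},"squeeze":{"type":"number"}},"required":["steps"]}

```bash
mkdir -p pics; ls; python3 - <<'E'
from workcell import arm, optics
import cv2
o=arm.get_obs()
for k,v in o.items(): print(k,v)
for n in ["top","side","wrist"]:
    f=optics.grab_frame(n)
    cv2.imwrite(f"pics/{n}0.png",f["image"][:,:,::-1])
    print(n,f["vfov"],f["cx"],f["cy"],f["k1"]);print(f["T"])
E
```

```text
pics
time_s 0.0
q [ 1.08470920e+00  3.79397325e-01  1.73481139e+00 -1.01538658e-05
  1.02847026e+00 -3.32740457e-02]
qd [ 0.00140692  0.00014478 -0.0018805  -0.00082751  0.00154024  0.00081123]
joint_efforts [-1.51339049e-03 -7.63741565e+01 -4.34378350e+01  6.49441313e-02
  4.25001048e-02 -1.45705485e-04]
tcp_pos [0.30603553 0.62907346 0.18818096]
orientation [ 8.47788800e-01  5.30333721e-01 -4.67630839e-04  2.76335168e-04]
force [ 0.44357386 -0.03524648 -0.54642541]
wrist_torque [-0.00394248 -0.01303423 -0.01437407]
gripper_width 0.09145621171691704
top 45.26308745502061 324.00969723640907 195.8273479765624 -0.029364378575165637
[[-0.01075789 -0.98952996  0.14392611  0.42007861]
 [-0.99987026  0.01237084  0.01031661 -0.00697027]
 [-0.01198908 -0.14379645 -0.98953466  1.06569979]
 [ 0.          0.          0.          1.        ]]
side 54.015123329275774 320.65014536433836 197.07940197788758 -0.09920788588367961
[[ 0.8897935  -0.27799848  0.36191764  0.24300078]
 [-0.45636051 -0.54483553  0.70348371 -0.61918351]
 [ 0.00161818 -0.79112015 -0.61165864  0.60679488]
 [ 0.          0.          0.          1.        ]]
wrist 63.966653122213835 325.41928334098986 203.41324397190635 0.007649117112153001
[[ 4.37543627e-01  8.65062047e-01  2.45404214e-01  2.37221020e-01]
 [ 8.99196697e-01 -4.20649644e-01 -1.20412530e-01  6.63543609e-01]
 [-9.35114001e-04  2.73352394e-01 -9.61913507e-01  3.84343366e-01]
 [ 0.00000000e+00  0.00000000e+00  0.00000000e+00  1.00000000e+00]]
```

View pics/top0.png

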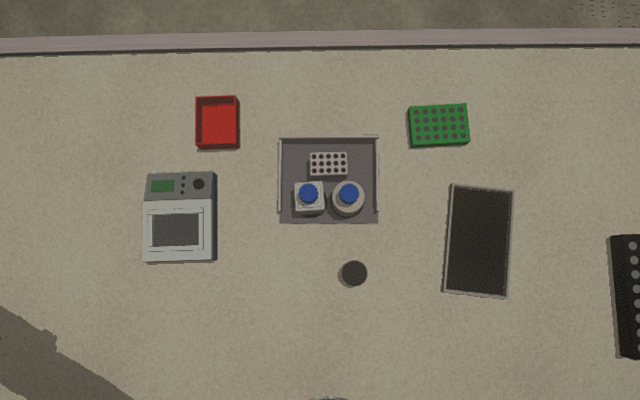

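View pics/side0.png

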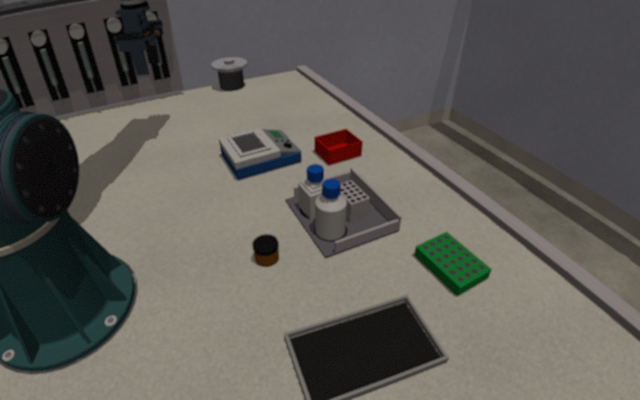

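View pics/wrist0.png

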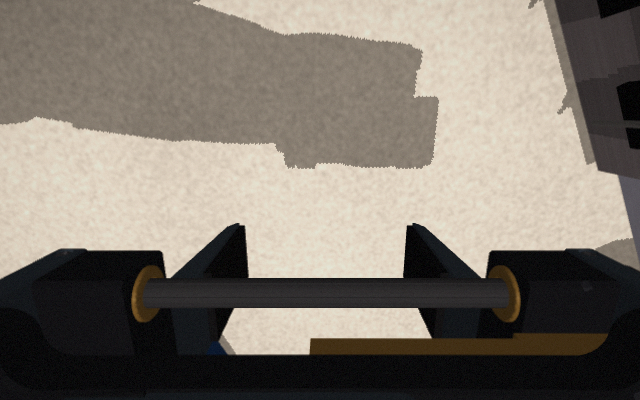

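```bash
cat > h.py <<'E'
import numpy as np, cv2
from scipy.spatial.transform import Rotation as R
from workcell import arm, optics
def K(f):
    fl=200/np.tan(np.radians(f["vfov"])/2); return fl
def project(f,P):
    P=np.atleast_2d(P).astype(float); T=f["T"]; c=(P-T[:3,3])@T[:3,:3]
    s=c[:,:2]/c[:,2:]; r2=(s**2).sum(1,keepdims=True)
    return s*(1+f["k1"]*r2)*K(f)+[f["cx"],f["cy"]]
def ray(f,uv):
    d=(np.atleast_2d(uv).astype(float)-[f["cx"],f["cy"]])/K(f); s=d.copy()
    for _ in range(20): s=d/(1+f["k1"]*(s**2).sum(1,keepdims=True))
    v=np.c_[s,np.ones(len(s))]@f["T"][:3,:3].T
    return v
def plane(f,uv,z):
    v=ray(f,uv); o=f["T"][:3,3]; return o+v*((z-o[2])/v[:,2:])
def crop(f,box,s,name,marks=None):
    u0,v0,u1,v1=box; im=f["image"][:,:,::-1].copy()
    c=cv2.resize(im[v0:v1,u0:u1],None,fx=s,fy=s,interpolation=cv2.INTER_CUBIC)
    for k,(u,v) in enumerate(marks if marks is not None else []):
        cv2.circle(c,(int((u-u0+.5)*s),int((v-v0+.5)*s)),3,[(0,0,255),(0,255,0),(255,0,255),(0,255,255)][k%4],1)
    cv2.imwrite("pics/"+name,c)
E
python3 - <<'E'
from h import *
f=optics.grab_frame("top")
crop(f,(265,125,395,230),6,"topbay.png")
crop(f,(430,170,530,310),4,"toptray.png")
crop(f,(130,160,230,270),5,"topheat.png")
E
```

```text
(no output)
```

View pics/topbay.png

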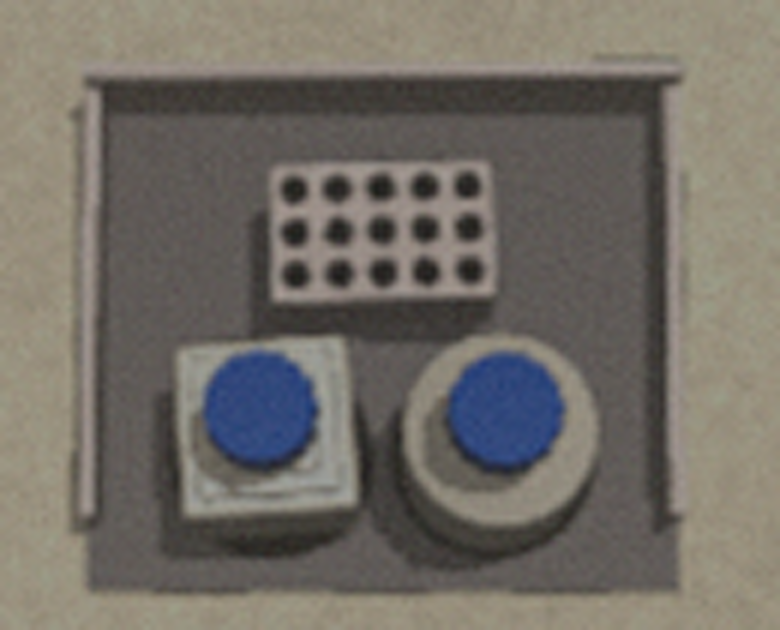

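View pics/toptray.png

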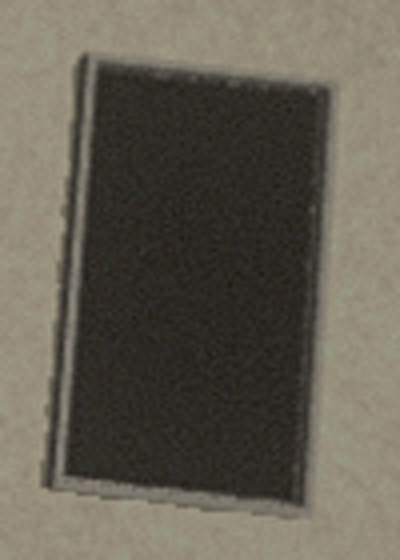

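View pics/topheat.png

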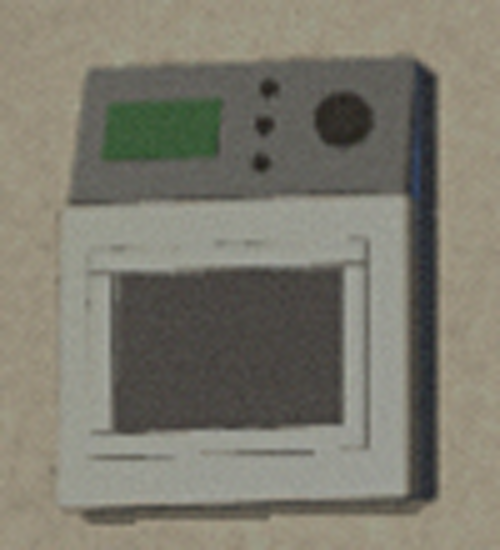

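```bash
cat > m.py <<'E'
from h import *
from scipy.optimize import least_squares
top=optics.grab_frame("top"); side=optics.grab_frame("side")
def px(box,s,pts): return np.array([[box[0]+(p[0]+.5)/s-.5, box[1]+(p[1]+.5)/s-.5] for p in pts])
def blue(f):
    hsv=cv2.cvtColor(f["image"],cv2.COLOR_RGB2HSV)
    m=cv2.inRange(hsv,(105,130,60),(125,255,255))
    n,l,st,c=cv2.connectedComponentsWithStats(m)
    return [(st[i],c[i]) for i in range(1,n) if st[i][4]>60]
def cylc(f,x,y,z0,z1,r):
    a=np.linspace(0,2*np.pi,60); P=np.r_[[[x+r*np.cos(t),y+r*np.sin(t),z] for t in a for z in(z0,z1)]]
    h=cv2.convexHull(project(f,P).astype(np.float32)); M=cv2.moments(h); return np.array([M["m10"]/M["m00"],M["m01"]/M["m00"]])
for f,n in((top,"top"),(side,"side")):
    print(n,[(s.tolist(),np.round(c,1)) for s,c in blue(f)])
E
python3 - <<'E'
from m import *
bt=(265,125,265,230)
blk=px((265,125),6,[(271,167),(491,162),(495,296),(272,301)])
P=plane(top,blk,.062)[:,:2]; print(P, P.mean(0), np.linalg.norm(P-np.roll(P,1,0),axis=1))
d=P[0]-P[1]+P[3]-P[2]; print("block y yaw deg",np.degrees(np.arctan2(-d[0],d[1])))
bp=px((265,125),6,[(88,590),(678,590)]); print("bay front",plane(top,bp,.006))
bw=px((265,125),6,[(100,83),(665,80)]); print("bay backwall inner top",plane(top,bw,.046))
sw=px((265,125),6,[(96,517),(664,517),(101,110),(662,110)]); print("side inner top",plane(top,sw,.036))
tr=px((430,170),4,[(83,57),(336,87),(308,517),(47,487)]); P=plane(top,tr,.016); print("tray",P,P.mean(0))
he=px((130,160),5,[(88,250),(368,238),(368,448),(88,458)]); P=plane(top,he,.066); print("rim outer",P[:,:2],P.mean(0))
fl=px((130,160),5,[(115,273),(343,267),(343,424),(115,433)]); print("floor",plane(top,fl,.060)[:,:2],"rimz",plane(top,fl,.066)[:,:2])
hb=px((130,160),5,[(60,208),(410,197),(408,497),(57,505)]);print("whitebox top?",plane(top,hb,.060)[:,:2])
E
```

```text
top [([299, 184, 18, 18, 249], array([307.8, 192.6])), ([340, 184, 19, 19, 257], array([348.8, 193.1]))]
side [([237, 153, 63, 18, 180], array([272.8, 161.1])), ([308, 165, 15, 17, 203], array([315.6, 172.6])), ([323, 179, 17, 20, 262], array([331.5, 187.7]))]
[[ 0.66048767  0.0330535 ]
 [ 0.66124974 -0.04554427]
 [ 0.61255373 -0.04610228]
 [ 0.61178021  0.03300862]] [ 0.63651784 -0.0063961 ] [0.04870748 0.07860146 0.04869921 0.07911468]
block y yaw deg 0.5578596631435317
bay front [[ 0.51475501  0.10398164  0.006     ]
 [ 0.51217527 -0.11378618  0.006     ]]
bay backwall inner top [[ 0.69660307  0.09593549  0.046     ]
 [ 0.69485866 -0.11005131  0.046     ]]
side inner top [[ 0.53841601  0.09801712  0.036     ]
 [ 0.53593456 -0.10642924  0.036     ]
 [ 0.68908074  0.09654876  0.036     ]
 [ 0.68623154 -0.10965668  0.036     ]]
tray [[ 0.59602628 -0.27643962  0.016     ]
 [ 0.57746759 -0.41592326  0.016     ]
 [ 0.34434802 -0.38561216  0.016     ]
 [ 0.36212394 -0.24601327  0.016     ]] [ 0.46999146 -0.33099708  0.016     ]
rim outer [[0.54072342 0.37774118]
 [0.54443214 0.2585104 ]
 [0.45627831 0.25633985]
 [0.4531944  0.37414515]] [0.49865707 0.31668414 0.066     ]
floor [[0.53147513 0.36802412]
 [0.53292501 0.27045839]
 [0.46662604 0.2687294 ]
 [0.46376257 0.36535004]] rimz [[0.53081054 0.36578691]
 [0.53225177 0.26880325]
 [0.46634834 0.26708458]
 [0.46350195 0.36312878]]
whitebox top? [[0.55963707 0.39291592]
 [0.56252805 0.24257197]
 [0.43595389 0.24061172]
 [0.43388715 0.388818  ]]
```

```bash
python3 - <<'E'
from m import *
ct={'sq':(307.8,192.6),'rd':(348.8,193.1)}; cs={'sq':(315.6,172.6),'rd':(331.5,187.7)}
for n,H in(('sq',.118),('rd',.130)):
    z0,z1=.006+H-.028,.006+H
    for lab,L in(("top",[(top,ct)]),("side",[(side,cs)]),("both",[(top,ct),(side,cs)])):
        r=least_squares(lambda p:np.concatenate([cylc(f,p[0],p[1],z0,z1,.019)-c[n] for f,c in L]),[.56,0])
        print(n,lab,r.x,r.fun)
f=top
mk=[]
for (x,y,H) in((.561,.036,.118),(.561,-.047,.13)):
    mk+=list(project(f,[[x,y,.006+H]]))
mk+=list(project(f,[[.47,-.331,.005],[.4987,.3167,.06]]))
crop(f,(265,125,395,230),6,"chk.png",mk)
E
```

```text
top [([299, 184, 18, 18, 249], array([307.8, 192.7])), ([340, 184, 18, 19, 256], array([348.7, 193.1]))]
side [([237, 153, 63, 18, 169], array([272.8, 160.9])), ([308, 165, 15, 17, 203], array([315.6, 172.5])), ([323, 179, 17, 20, 246], array([331.7, 187.3]))]
sq top [0.56575239 0.03550121] [6.16505474e-07 1.98450778e-07]
sq side [0.56801902 0.03768258] [-9.34529055e-07  8.34821208e-08]
sq both [0.56644985 0.03581156] [-0.15598625 -0.34005802 -0.25222374  0.5948251 ]
rd top [ 0.56188228 -0.04638005] [ 2.84529278e-07 -1.50818209e-07]
rd side [ 0.56463989 -0.04333635] [9.61836861e-07 4.84745698e-07]
rd both [ 0.56274891 -0.04577029] [-0.31537871 -0.42728713 -0.24310688  0.86304252]
```

```bash
cat > rel.py <<'E'
import sys
from h import *
def rel(x,y,z,yaw):
    o=arm.get_obs(); p=np.array(o["tcp_pos"]); q=R.from_quat(o["orientation"])
    t=R.from_euler('z',yaw,degrees=True)*R.from_euler('x',180,degrees=True)
    d=q.inv().apply(np.array([x,y,z])-p); w=(q.inv()*t).as_rotvec(degrees=True)
    xa=q.as_matrix()[:,0]
    print("t",round(o["time_s"],2),"pos",np.round(p,4),"yaw",round(np.degrees(np.arctan2(xa[1],xa[0])),2),"w",round(o["gripper_width"],4),"F",np.round(o["force"],1))
    print("shift mm",np.round(d*1000,1),"turn",np.round(w,2))
if __name__=="__main__": rel(*map(float,sys.argv[1:5]))
E
python3 rel.py .42 .3 .26 32; python3 rel.py .562 -.046 .2 0
```

```text
t 0.4 pos [0.3062 0.6294 0.1887] yaw 64.06 w 0.0911 F [-0.6  0.2 -0.6]
shift mm [-246.5  246.4  -71.2] turn [0.000e+00 1.000e-02 3.206e+01]
t 0.4 pos [0.3062 0.6294 0.1887] yaw 64.06 w 0.0911 F [-0.6  0.2 -0.6]
shift mm [-495.5  525.5  -11.2] turn [1.000e-02 1.000e-02 6.406e+01]
```

Request:
drive_tool --pt "-0.03 0.03 -0.03 0 0 6 1" --pt "-0.065 0.065 -0.05 0 0 13 1" --pt "-0.1 0.1 -0.07 0 0 20 1" --pt "-0.13 0.13 -0.07 0 0 26 1" --pt "-0.16 0.16 -0.07 0 0 32.06 1" --squeeze 25

```text
time_s: 0.9
tcp_pos: [0.3807, 0.4139, 0.2599]
orientation: [0.962, 0.274, 0.001, -0.0]
force: [0.3, 1.0, -0.3]
gripper_width: 0.091
```

```bash
python3 rel.py .562 -.046 .2 0
```

```text
t 0.9 pos [0.3807 0.4139 0.2599] yaw 31.75 w 0.091 F [ 0.3  1.  -0.3]
shift mm [-88.  486.5  59.6] turn [-0.04 -0.09 31.75]
```

Request:
drive_tool --pt "-0.009 0.048 0 0 0 6 1" --pt "-0.018 0.096 0 0 0 12 1" --pt "-0.027 0.144 0 0 0 18 1" --pt "-0.035 0.192 0 0 0 25 1" --pt "-0.044 0.24 0 0 0 31.7 1"

```text
time_s: 1.4
tcp_pos: [0.4704, 0.1869, 0.2591]
orientation: [1.0, 0.0, 0.0, -0.0]
force: [0.8, -0.3, 0.1]
gripper_width: 0.0907
```

```bash
python3 rel.py .562 -.046 .2 0
```

```text
t 1.4 pos [0.4704 0.1869 0.2591] yaw 0.02 w 0.0907 F [ 0.8 -0.3  0.1]
shift mm [ 91.5 233.   59.1] turn [-0.02 -0.04  0.02]
```

Request:
drive_tool --pt "0.02 0.048 0 0 0 0 1" --pt "0.04 0.096 0 0 0 0 1" --pt "0.06 0.144 0.01 0 0 0 1" --pt "0.08 0.19 0.03 0 0 0 1" --pt "0.0915 0.23 0.05 0 0 0 1"

```text
time_s: 1.9
tcp_pos: [0.562, -0.037, 0.212]
orientation: [1.0, 0.002, 0.001, 0.0]
force: [0.9, 0.7, 0.2]
gripper_width: 0.0915
```

Request:
drive_tool --pt "0 0 0 0 0 0 1" --pt "0 0 0 0 0 0 1"

```text
time_s: 2.1
tcp_pos: [0.5605, -0.0355, 0.2112]
orientation: [1.0, 0.002, -0.001, -0.0]
force: [-0.3, 0.5, 0.5]
gripper_width: 0.0914
```

```bash
python3 rel.py .562 -.046 .109 0; python3 - <<'E'
from h import *
f=optics.grab_frame("wrist"); cv2.imwrite("pics/w1.png",f["image"][:,:,::-1])
print(project(f,[[.562,-.046,.136],[.566,.036,.124],[.6365,-.0064,.062]]))
E
```

```text
t 2.1 pos [ 0.5605 -0.0355  0.2112] yaw 0.18 w 0.0914 F [-0.3  0.5  0.5]
shift mm [  1.6  10.5 102.2] turn [-0.01  0.07  0.18]
[[326.47878603 215.40592656]
 [331.5189335  119.89726261]
 [395.62747808 159.45140776]]
```

View pics/w1.png

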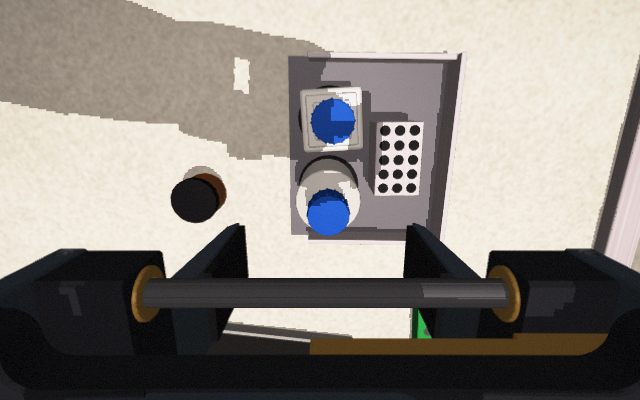

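Request:
drive_tool --pt "0.002 0.006 0.025 0 0 0.15 1" --pt "0.0025 0.009 0.05 0 0 0.15 1" --pt "0.0025 0.009 0.075 0 0 0.15 1" --pt "0.0025 0.009 0.092 0 0 0.15 1" --pt "0.0025 0.009 0.102 0 0 0.15 1"

```text
time_s: 2.65
tcp_pos: [0.5629, -0.0425, 0.1091]
orientation: [1.0, 0.002, -0.0, -0.0]
force: [0.4, 0.6, 0.2]
gripper_width: 0.091
```

Request:
drive_tool --pt "0 0 0 0 0 0 1" --pt "0 0 0 0 0 0 1"

```text
time_s: 2.85
tcp_pos: [0.5638, -0.0434, 0.1107]
orientation: [1.0, 0.002, 0.001, 0.0]
force: [0.7, -0.2, 0.5]
gripper_width: 0.0916
```

```bash
python3 rel.py .563 -.0445 .109 0
```

```text
t 2.85 pos [ 0.5638 -0.0434  0.1107] yaw 0.19 w 0.0916 F [ 0.7 -0.2  0.5]
shift mm [-0.9  1.1  1.7] turn [ 0.01 -0.06  0.19]
```

Request:
drive_tool --pt "0 0.001 0.001 0 0 0.2 0.2" --pt "0 0.001 0.001 0 0 0.2 0" --pt "0 0.001 0.001 0 0 0.2 -0.1" --pt "0 0.001 0.001 0 0 0.2 -0.25" --pt "0 0.001 0.001 0 0 0.2 -1" --squeeze 25

```text
time_s: 3.35
tcp_pos: [0.5634, -0.0449, 0.1088]
orientation: [1.0, -0.001, 0.0, 0.0]
force: [0.7, -0.8, -0.0]
gripper_width: 0.054
```

Request:
drive_tool --pt "0 0 0 0 0 0 -1" --pt "0 0 0 0 0 0 -1" --pt "0 0 0 0 0 0 -1" --pt "0 0 0 0 0 0 -1" --pt "0 0 0 0 0 0 -1"

```text
time_s: 3.85
tcp_pos: [0.5633, -0.0448, 0.1087]
orientation: [1.0, -0.0, -0.0, 0.0]
force: [-1.6, 0.1, 1.1]
gripper_width: 0.0359
```

```bash
for i in 1 2 3; do python3 rel.py .563 -.0445 .109 0; done
```

```text
t 3.85 pos [ 0.5633 -0.0448  0.1087] yaw -0.05 w 0.0359 F [-1.6  0.1  1.1]
shift mm [-0.3 -0.3 -0.3] turn [ 0.    0.01 -0.05]
t 3.85 pos [ 0.5633 -0.0448  0.1087] yaw -0.05 w 0.0359 F [-1.6  0.1  1.1]
shift mm [-0.3 -0.3 -0.3] turn [ 0.    0.01 -0.05]
t 3.85 pos [ 0.5633 -0.0448  0.1087] yaw -0.05 w 0.0359 F [-1.6  0.1  1.1]
shift mm [-0.3 -0.3 -0.3] turn [ 0.    0.01 -0.05]
```

Request:
drive_tool --pt "0 0 -0.008 0 0 0 -1" --pt "0 0 -0.022 0 0 0 -1" --pt "0 0 -0.045 0 0 0 -1" --pt "0 0 -0.068 0 0 0 -1" --pt "0 0 -0.08 0 0 0 -1"

```text
time_s: 4.35
tcp_pos: [0.5643, -0.0449, 0.1915]
orientation: [1.0, -0.0, 0.001, 0.0]
force: [-0.4, -0.2, -3.7]
gripper_width: 0.0359
```

```bash
python3 rel.py .5245 -.338 .20 0
```

```text
t 4.35 pos [ 0.5643 -0.0449  0.1915] yaw -0.05 w 0.0359 F [-0.4 -0.2 -3.7]
shift mm [-39.5 293.1  -8.5] turn [ 0.02 -0.17 -0.05]
```

Request:
drive_tool --pt "-0.002 0.012 -0.005 0 0 0 -1" --pt "-0.006 0.04 -0.008 0 0 0 -1" --pt "-0.011 0.075 -0.008 0 0 0 -1" --pt "-0.016 0.115 -0.008 0 0 0 -1" --pt "-0.021 0.155 -0.008 0 0 0 -1"

```text
time_s: 4.85
tcp_pos: [0.5411, -0.2017, 0.1962]
orientation: [1.0, -0.0, -0.0, -0.0]
force: [2.5, -1.0, -4.1]
gripper_width: 0.0358
```

Request:
drive_tool --pt "-0.005 0.04 0 0 0 0 -1" --pt "-0.01 0.078 0 0 0 0 -1" --pt "-0.014 0.108 0 0 0 0 -1" --pt "-0.017 0.128 0 0 0 0 -1" --pt "-0.0185 0.138 0 0 0 0 -1"

```text
time_s: 5.35
tcp_pos: [0.5227, -0.3394, 0.1961]
orientation: [1.0, -0.001, -0.0, -0.0]
force: [1.2, -0.1, -2.4]
gripper_width: 0.0357
```

Request:
drive_tool --pt "0 0 0 0 0 0 -1" --pt "0 0 0 0 0 0 -1"

```text
time_s: 5.55
tcp_pos: [0.5235, -0.3369, 0.1965]
orientation: [1.0, -0.0, -0.0, -0.0]
force: [-0.2, 0.3, -2.6]
gripper_width: 0.0359
```

```bash
python3 rel.py .5245 -.338 .1077 0;python3 - <<'E'
from h import *
f=optics.grab_frame("side"); crop(f,(260,140,480,400),3,"s1.png")
f=optics.grab_frame("top"); cv2.imwrite("pics/t1.png",f["image"][:,:,::-1])
E
```

```text
t 5.55 pos [ 0.5235 -0.3369  0.1965] yaw -0.04 w 0.0359 F [-0.2  0.3 -2.6]
shift mm [ 1.   1.1 88.7] turn [-0.03  0.02 -0.04]
```

View pics/s1.png

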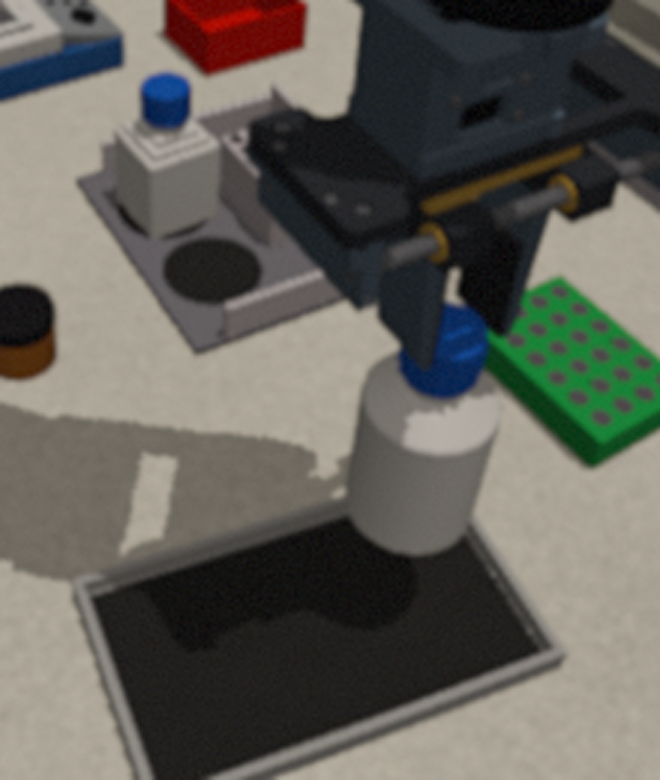

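The round bottle hangs upright over the +x half of the tray (crop pixel about 425,450). Its dark spot in the bay is now visible (crop 212,270). I'll lower it.

Request:
drive_tool --pt "0.001 0.001 0.02 0 0 0 -1" --pt "0.001 0.001 0.045 0 0 0 -1" --pt "0.001 0.001 0.068 0 0 0 -1" --pt "0.001 0.001 0.079 0 0 0 -1" --pt "0.001 0.001 0.083 0 0 0 -1"

```text
time_s: 6.15
tcp_pos: [0.5243, -0.3379, 0.1128]
orientation: [1.0, -0.0, -0.001, -0.0]
force: [-0.6, 0.7, -3.4]
gripper_width: 0.0356
```

Request:
drive_tool --pt "0 0 0.001 0 0 0 -1" --pt "0 0 0.002 0 0 0 -1" --pt "0 0 0.003 0 0 0 -1" --pt "0 0 0.003 0 0 0 -1"

```text
time_s: 6.55
tcp_pos: [0.5248, -0.339, 0.1112]
orientation: [1.0, -0.0, 0.0, 0.0]
force: [-0.1, 0.7, -3.5]
gripper_width: 0.0355
```

```bash
python3 rel.py .5245 -.338 .1077 0
```

```text
t 6.55 pos [ 0.5248 -0.339   0.1112] yaw -0.05 w 0.0355 F [-0.1  0.7 -3.5]
shift mm [-0.3 -1.   3.5] turn [ 0.03 -0.04 -0.05]
```

Request:
drive_tool --pt "0 0 0.001 0 0 0 -1" --pt "0 0 0.0015 0 0 0 -1" --pt "0 0 0.002 0 0 0 -1" --pt "0 0 0.002 0 0 0 -1"

```text
time_s: 6.95
tcp_pos: [0.5245, -0.3388, 0.1086]
orientation: [1.0, -0.0, -0.0, -0.0]
force: [-0.3, 0.2, -3.5]
gripper_width: 0.036
```

Request:
drive_tool --pt "0 0 0.001 0 0 0 -1" --pt "0 0 0.001 0 0 0 -1"

```text
time_s: 7.15
tcp_pos: [0.5246, -0.3389, 0.1077]
orientation: [1.0, -0.0, 0.0, 0.0]
force: [-0.6, -0.2, -1.7]
gripper_width: 0.036
```

Request:
drive_tool --pt "0 0 0.0005 0 0 0 -1" --pt "0 0 0.001 0 0 0 -1" --pt "0 0 0.001 0 0 0 -1"

```text
time_s: 7.45
tcp_pos: [0.525, -0.3392, 0.1076]
orientation: [1.0, -0.0, 0.0, 0.0]
force: [-3.0, 1.2, 8.5]
gripper_width: 0.0357
```

Contact (8.5 N up). Release slowly.

Request:
drive_tool --pt "0 0 0 0 0 0 -0.1" --pt "0 0 0 0 0 0 0" --pt "0 0 0 0 0 0 0.2" --pt "0 0 0 0 0 0 0.5" --pt "0 0 0 0 0 0 0.8"

```text
time_s: 7.95
tcp_pos: [0.5245, -0.3388, 0.1066]
orientation: [1.0, -0.0, -0.0, -0.0]
force: [0.3, -0.5, 0.2]
gripper_width: 0.0668
```

Request:
drive_tool --pt "0 0 0 0 0 0 1" --pt "0 0 -0.01 0 0 0 1" --pt "0 0 -0.03 0 0 0 1" --pt "0 0 -0.06 0 0 0 1" --pt "0 0 -0.1 0 0 0 1"

```text
time_s: 8.45
tcp_pos: [0.5238, -0.3383, 0.2072]
orientation: [1.0, -0.0, -0.001, -0.001]
force: [-0.3, 0.3, 0.5]
gripper_width: 0.0915
```

```bash
python3 rel.py .5665 .036 .2 0;python3 - <<'E'
from h import *
f=optics.grab_frame("side"); crop(f,(260,140,480,400),3,"s2.png")
E
```

```text
t 8.45 pos [ 0.5238 -0.3383  0.2072] yaw -0.06 w 0.0915 F [-0.3  0.3  0.5]
shift mm [  42.4 -374.3    7.6] turn [-0.07  0.1  -0.06]
```

View pics/s2.png

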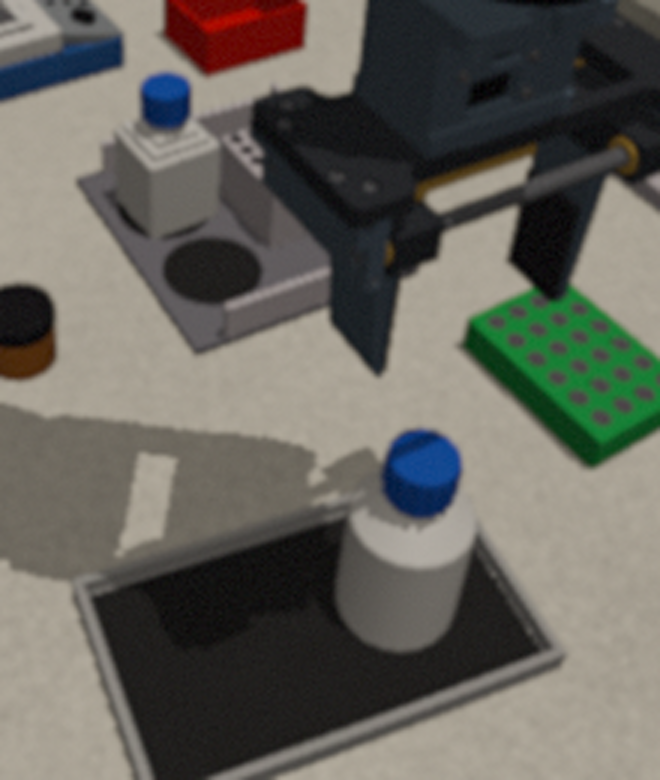

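The round bottle stands upright on the tray (crop 405,560). Next is the square one.

Request:
drive_tool --pt "0.004 -0.04 0 0 0 0 1" --pt "0.01 -0.088 0 0 0 0 1" --pt "0.016 -0.136 0 0 0 0 1" --pt "0.022 -0.184 0 0 0 0 1" --pt "0.027 -0.23 0 0 0 0 1"

```text
time_s: 9.0
tcp_pos: [0.5519, -0.107, 0.2075]
orientation: [1.0, -0.001, 0.001, 0.0]
force: [0.6, -1.1, -0.8]
gripper_width: 0.0912
```

Request:
drive_tool --pt "0.006 -0.045 0 0 0 0 1" --pt "0.01 -0.085 0 0 0 0 1" --pt "0.014 -0.115 0 0 0 0 1" --pt "0.016 -0.135 0 0 0 0 1" --pt "0.0165 -0.14 0 0 0 0 1"

```text
time_s: 9.5
tcp_pos: [0.5686, 0.0329, 0.2073]
orientation: [1.0, 0.001, 0.0, -0.0]
force: [-0.7, -0.1, 0.1]
gripper_width: 0.0913
```

Request:
drive_tool --pt "0 0 0 0 0 0 1" --pt "0 0 0 0 0 0 1"

```text
time_s: 9.7
tcp_pos: [0.5684, 0.0304, 0.2069]
orientation: [1.0, -0.001, 0.0, 0.0]
force: [0.5, 0.2, -0.6]
gripper_width: 0.0915
```

```bash
python3 rel.py .567 .0365 .097 0;python3 - <<'E'
from h import *
f=optics.grab_frame("wrist"); cv2.imwrite("pics/w2.png",f["image"][:,:,::-1])
print(project(f,[[.567,.0365,.124],[.6365,-.0064,.062],[.562,-.046,.006]]))
E
```

```text
t 9.7 pos [0.5684 0.0304 0.2069] yaw -0.07 w 0.0915 F [ 0.5  0.2 -0.6]
shift mm [ -1.4  -6.1 109.9] turn [ 0.01 -0.01 -0.07]
[[323.21811024 195.22025077]
 [385.68909936 218.42904183]
 [320.24692933 233.3972404 ]]
```

View pics/w2.png

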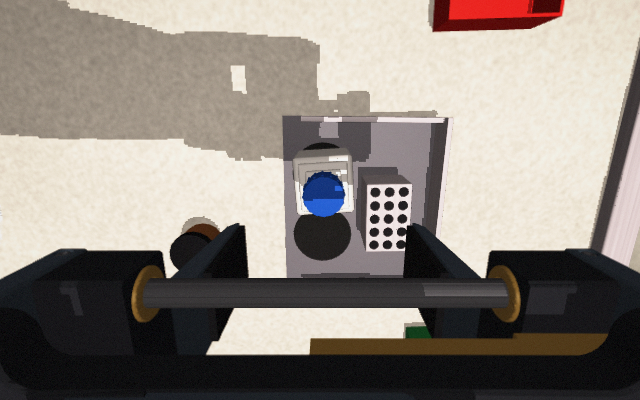

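Request:
drive_tool --pt "-0.001 -0.003 0.025 0 0 0 1" --pt "-0.0014 -0.006 0.05 0 0 0 1" --pt "-0.0014 -0.006 0.08 0 0 0 1" --pt "-0.0014 -0.006 0.1 0 0 0 1" --pt "-0.0014 -0.006 0.1095 0 0 0 1"

```text
time_s: 10.25
tcp_pos: [0.566, 0.0362, 0.0954]
orientation: [1.0, -0.001, -0.001, 0.0]
force: [0.6, -0.4, 0.0]
gripper_width: 0.0912
```

Request:
drive_tool --pt "0 0 0 0 0 0 0.5" --pt "0 0 0 0 0 0 0.2" --pt "0 0 0 0 0 0 0" --pt "0 0 0 0 0 0 -0.1" --pt "0 0 0 0 0 0 -0.25"

```text
time_s: 10.75
tcp_pos: [0.5674, 0.0372, 0.0979]
orientation: [1.0, -0.0, 0.001, -0.0]
force: [0.2, -0.1, -0.7]
gripper_width: 0.054
```

Request:
drive_tool --pt "0 0 0 0 0 0 -1" --pt "0 0 0 0 0 0 -1" --pt "0 0 0 0 0 0 -1" --pt "0 0 0 0 0 0 -1" --pt "0 0 0 0 0 0 -1"

```text
time_s: 11.25
tcp_pos: [0.567, 0.0372, 0.0973]
orientation: [1.0, -0.0, -0.0, -0.0]
force: [-2.1, -0.9, 3.6]
gripper_width: 0.035
```

Request:
drive_tool --pt "0 0 -0.008 0 0 0 -1" --pt "0 0 -0.022 0 0 0 -1" --pt "0 0 -0.048 0 0 0 -1" --pt "0 0 -0.074 0 0 0 -1" --pt "0 0 -0.09 0 0 0 -1"

```text
time_s: 11.75
tcp_pos: [0.5678, 0.0371, 0.19]
orientation: [1.0, -0.0, 0.001, -0.0]
force: [-0.5, -0.9, -3.0]
gripper_width: 0.0352
```

```bash
python3 rel.py .4155 -.325 .187 0
```

```text
t 11.75 pos [0.5678 0.0371 0.19  ] yaw -0.06 w 0.0352 F [-0.5 -0.9 -3. ]
shift mm [-152.   362.3    2.6] turn [-0.   -0.15 -0.06]
```

Request:
drive_tool --pt "-0.005 0.012 0 0 0 0 -1" --pt "-0.017 0.04 0 0 0 0 -1" --pt "-0.032 0.075 0 0 0 0 -1" --pt "-0.048 0.115 0 0 0 0 -1" --pt "-0.065 0.155 0 0 0 0 -1"

```text
time_s: 12.25
tcp_pos: [0.5, -0.1193, 0.1861]
orientation: [1.0, -0.0, -0.001, -0.0]
force: [0.4, -0.4, -3.9]
gripper_width: 0.0356
```

Request:
drive_tool --pt "-0.017 0.04 0 0 0 0 -1" --pt "-0.034 0.08 0 0 0 0 -1" --pt "-0.05 0.12 0 0 0 0 -1" --pt "-0.064 0.153 0 0 0 0 -1" --pt "-0.074 0.177 0 0 0 0 -1"

```text
time_s: 12.75
tcp_pos: [0.4254, -0.2966, 0.1861]
orientation: [1.0, -0.001, -0.001, -0.0]
force: [0.7, -0.2, -3.5]
gripper_width: 0.0354
```

Request:
drive_tool --pt "-0.008 0.02 0 0 0 0 -1" --pt "-0.011 0.027 0 0 0 0 -1" --pt "-0.011 0.027 0 0 0 0 -1" --pt "-0.011 0.027 0 0 0 0 -1"

```text
time_s: 13.15
tcp_pos: [0.4164, -0.321, 0.1867]
orientation: [1.0, -0.001, -0.0, -0.0]
force: [-0.4, -0.6, -2.4]
gripper_width: 0.0353
```

```bash
python3 rel.py .4155 -.325 .0965 0;python3 - <<'E'
from h import *
f=optics.grab_frame("side"); crop(f,(200,140,480,400),2.8,"s3.png")
E
```

```text
t 13.15 pos [ 0.4164 -0.321   0.1867] yaw -0.06 w 0.0353 F [-0.4 -0.6 -2.4]
shift mm [-0.8  4.1 90.2] turn [-0.05  0.04 -0.06]
```

View pics/s3.png

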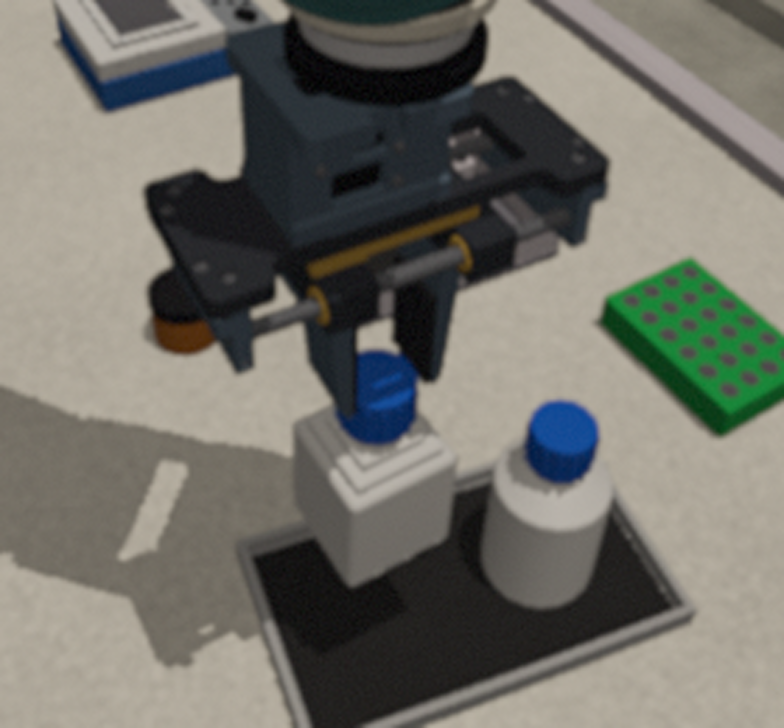

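The square bottle hangs upright over the −x half of the tray (crop 375,490). The round one stands clear at crop 545,530.

Request:
drive_tool --pt "-0.001 0.002 0.02 0 0 0 -1" --pt "-0.001 0.004 0.045 0 0 0 -1" --pt "-0.001 0.004 0.07 0 0 0 -1" --pt "-0.001 0.004 0.083 0 0 0 -1" --pt "-0.001 0.004 0.087 0 0 0 -1"

```text
time_s: 13.7
tcp_pos: [0.4153, -0.3246, 0.099]
orientation: [1.0, -0.0, -0.001, -0.001]
force: [0.4, -0.1, -2.9]
gripper_width: 0.0354
```

Request:
drive_tool --pt "0 0 0.001 0 0 0 -1" --pt "0 0 0.0015 0 0 0 -1" --pt "0 0 0.002 0 0 0 -1"

```text
time_s: 14.0
tcp_pos: [0.4162, -0.3261, 0.0991]
orientation: [1.0, -0.0, 0.001, 0.0]
force: [0.4, 0.7, -3.3]
gripper_width: 0.0352
```

Request:
drive_tool --pt "0 0 0.0005 0 0 0 -1" --pt "0 0 0.001 0 0 0 -1" --pt "0 0 0.001 0 0 0 -1"

```text
time_s: 14.3
tcp_pos: [0.4157, -0.3258, 0.0973]
orientation: [1.0, -0.0, 0.0, 0.0]
force: [0.0, -0.6, -2.6]
gripper_width: 0.0354
```

Request:
drive_tool --pt "0 0 0.0005 0 0 0 -1" --pt "0 0 0.001 0 0 0 -1" --pt "0 0 0.001 0 0 0 -1"

```text
time_s: 14.6
tcp_pos: [0.4157, -0.3258, 0.0963]
orientation: [1.0, -0.0, 0.0, 0.0]
force: [-1.2, 0.1, 0.3]
gripper_width: 0.035
```

Contact; release.

Request:
drive_tool --pt "0 0 0.0003 0 0 0 -1" --pt "0 0 0.0003 0 0 0 -0.1" --pt "0 0 0.0003 0 0 0 0.1" --pt "0 0 0.0003 0 0 0 0.4" --pt "0 0 0.0003 0 0 0 0.8"

```text
time_s: 15.1
tcp_pos: [0.4157, -0.3257, 0.0959]
orientation: [1.0, -0.0, 0.0, 0.0]
force: [-0.5, 0.1, 0.9]
gripper_width: 0.062
```

Request:
drive_tool --pt "0 0 0 0 0 0 0.9" --pt "0 0 -0.01 0 0 0 0.9" --pt "0 0 -0.03 0 0 0 0.9" --pt "0 0 -0.07 0 0 0 0.9" --pt "0 0 -0.11 0 0 0 0.9"

```text
time_s: 15.6
tcp_pos: [0.4153, -0.3254, 0.2075]
orientation: [1.0, -0.0, -0.0, -0.0]
force: [0.2, -1.1, -0.3]
gripper_width: 0.0869
```

```bash
python3 rel.py .638 -.006 .20 0;python3 - <<'E'
from h import *
f=optics.grab_frame("side"); crop(f,(200,140,480,400),2.8,"s4.png")
f=optics.grab_frame("top"); cv2.imwrite("pics/t4.png",f["image"][:,:,::-1])
E
```

```text
t 15.6 pos [ 0.4153 -0.3254  0.2075] yaw -0.05 w 0.0869 F [ 0.2 -1.1 -0.3]
shift mm [ 222.4 -319.6    7.5] turn [-0.03  0.04 -0.05]
```

View pics/s4.png

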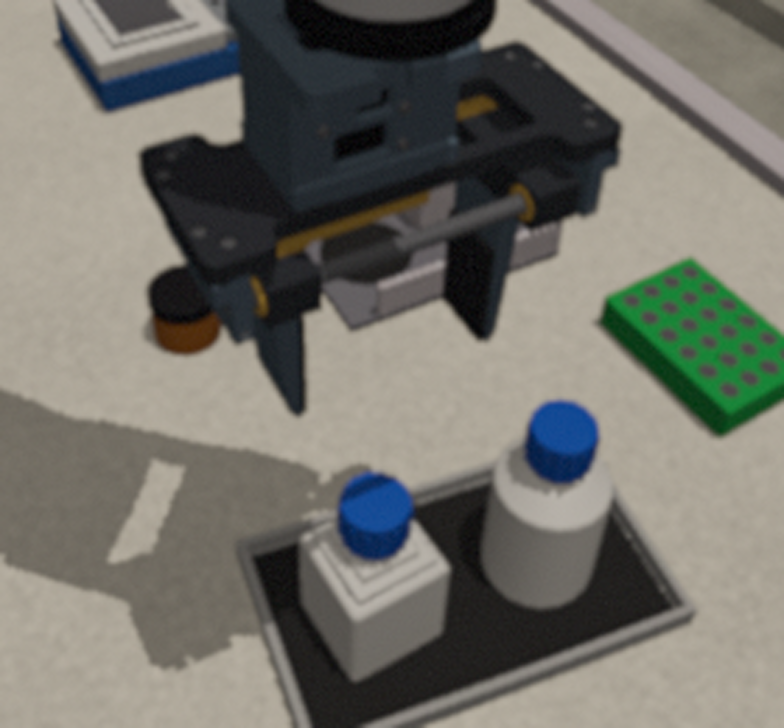

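Both bottles stand upright inside the tray (crop 375,590 and 545,530). Now the block.

Request:
drive_tool --pt "0.025 -0.035 0 0 0 0 0.9" --pt "0.053 -0.076 0 0 0 0 0.9" --pt "0.081 -0.116 0 0 0 0 0.9" --pt "0.109 -0.156 0 0 0 0 0.9" --pt "0.137 -0.197 0 0 0 0 0.9"

```text
time_s: 16.2
tcp_pos: [0.5536, -0.127, 0.2062]
orientation: [1.0, -0.001, 0.0, 0.0]
force: [-0.2, -0.8, 0.1]
gripper_width: 0.0868
```

Request:
drive_tool --pt "0.028 -0.04 0 0 0 0 0.9" --pt "0.053 -0.076 0 0 0 0 0.9" --pt "0.07 -0.1 0 0 0 0 0.9" --pt "0.08 -0.115 0 0 0 0 0.9" --pt "0.083 -0.12 0 0 0 0 0.9"

```text
time_s: 16.7
tcp_pos: [0.6364, -0.0079, 0.2058]
orientation: [1.0, 0.0, -0.0, -0.0]
force: [-1.0, -0.8, -0.8]
gripper_width: 0.0866
```

Request:
drive_tool --pt "0 0 0 0 0 0 0.54" --pt "0 0 0 0 0 0 0.54"

```text
time_s: 16.9
tcp_pos: [0.6353, -0.0099, 0.2059]
orientation: [1.0, -0.001, -0.0, 0.0]
force: [-0.2, 0.1, -0.3]
gripper_width: 0.0731
```

```bash
python3 rel.py .638 -.006 .10 .5;python3 - <<'E'
from h import *
f=optics.grab_frame("wrist"); crop(f,(240,80,480,260),3,"w5.png")
c=[(x,y,.062) for x,y in((.6635,.034),(.6635,-.046),(.6135,-.046),(.6135,.034))]
print(project(f,c),project(f,[.6385,-.006,.062]))
f=optics.grab_frame("top"); crop(f,(265,125,395,230),6,"t5.png")
E
```

```text
t 16.9 pos [ 0.6353 -0.0099  0.2059] yaw -0.1 w 0.0731 F [-0.2  0.1 -0.3]
shift mm [  2.7  -3.9 105.9] turn [ 0.01  0.02 -0.6 ]
[[351.73590786 145.78920164]
 [350.24658859 218.15163816]
 [305.52620543 218.21554925]
 [304.09186876 145.87137839]] [[327.89719404 183.1548377 ]]
```

View pics/w5.png

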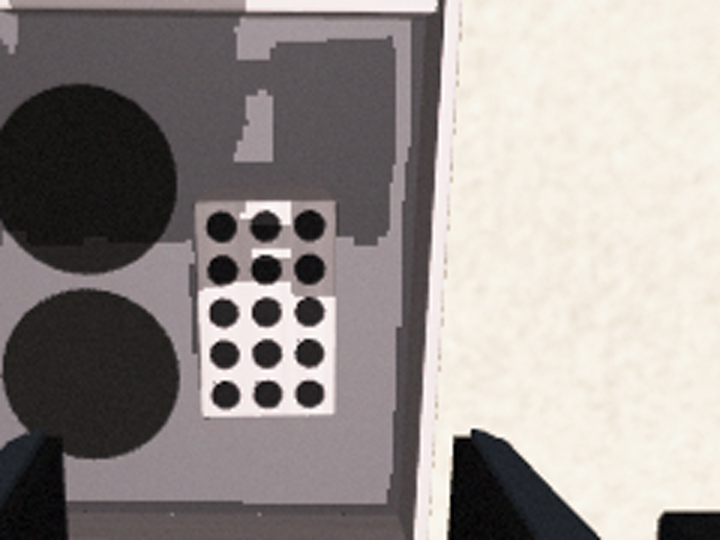

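Request:
drive_tool --pt "0.003 -0.003 0.03 0 0 -0.6 0.48" --pt "0.0042 -0.004 0.06 0 0 -0.6 0.48" --pt "0.0042 -0.004 0.09 0 0 -0.6 0.48" --pt "0.0042 -0.004 0.11 0 0 -0.6 0.48" --pt "0.0042 -0.004 0.12 0 0 -0.6 0.48"

```text
time_s: 17.5
tcp_pos: [0.6389, -0.0057, 0.0841]
orientation: [1.0, 0.004, -0.001, -0.0]
force: [0.2, -0.3, 0.7]
gripper_width: 0.0676
```

Request:
drive_tool --pt "0 0 0 0 0 0 0.48" --pt "0 0 0 0 0 0 0.48"

```text
time_s: 17.7
tcp_pos: [0.6406, -0.0053, 0.0868]
orientation: [1.0, 0.005, 0.0, 0.0]
force: [-0.2, 0.3, 0.0]
gripper_width: 0.0678
```

```bash
python3 rel.py .6395 -.006 .029 .5;python3 - <<'E'
from h import *
f=optics.grab_frame("wrist"); crop(f,(200,80,480,280),2.8,"w6.png")
E
```

```text
t 17.7 pos [ 0.6406 -0.0053  0.0868] yaw 0.53 w 0.0678 F [-0.2  0.3  0. ]
shift mm [-1.2  0.7 57.8] turn [ 0.   -0.06  0.03]
```

View pics/w6.png

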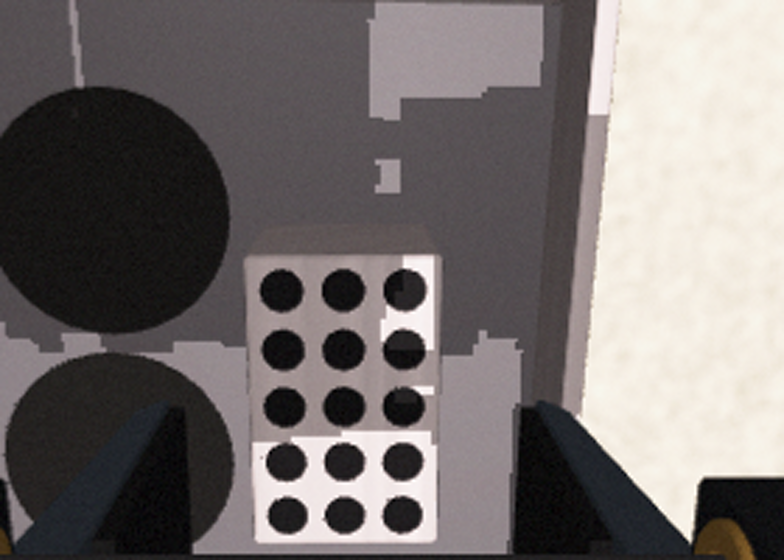

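Request:
drive_tool --pt "-0.0015 0.0005 0.015 0 0 0 0.48" --pt "-0.0015 0.0005 0.03 0 0 0 0.48" --pt "-0.0015 0.0005 0.043 0 0 0 0.48" --pt "-0.0015 0.0005 0.052 0 0 0 0.48" --pt "-0.0015 0.0005 0.057 0 0 0 0.48"

```text
time_s: 18.25
tcp_pos: [0.638, -0.0054, 0.0274]
orientation: [1.0, 0.005, -0.001, -0.0]
force: [1.0, -0.0, 0.3]
gripper_width: 0.0674
```

Request:
drive_tool --pt "0 0 0 0 0 0 0.48" --pt "0 0 0 0 0 0 0.3" --pt "0 0 0 0 0 0 0.2" --pt "0 0 0 0 0 0 0.1" --pt "0 0 0 0 0 0 0" --squeeze 50

```text
time_s: 18.75
tcp_pos: [0.6388, -0.0054, 0.0293]
orientation: [1.0, 0.005, 0.0, 0.0]
force: [-1.6, -0.3, 3.7]
gripper_width: 0.0495
```

Request:
drive_tool --pt "0 0 0 0 0 0 -0.5" --pt "0 0 0 0 0 0 -0.5" --pt "0 0 0 0 0 0 -0.5" --pt "0 0 0 0 0 0 -0.5"

```text
time_s: 19.15
tcp_pos: [0.6388, -0.0054, 0.0293]
orientation: [1.0, 0.005, 0.0, 0.0]
force: [-3.0, 0.2, 7.2]
gripper_width: 0.0494
```

```bash
python3 rel.py .6395 -.006 .029 .5
```

```text
t 19.15 pos [ 0.6388 -0.0054  0.0293] yaw 0.55 w 0.0494 F [-3.   0.2  7.2]
shift mm [0.7 0.6 0.3] turn [ 0.   -0.02  0.05]
```

Request:
drive_tool --pt "0 0 -0.008 0 0 0 -0.5" --pt "0 0 -0.025 0 0 0 -0.5" --pt "0 0 -0.055 0 0 0 -0.5" --pt "0 0 -0.09 0 0 0 -0.5" --pt "0 0 -0.12 0 0 0 -0.5"

```text
time_s: 19.65
tcp_pos: [0.6387, -0.0054, 0.1515]
orientation: [1.0, 0.005, 0.0, 0.0]
force: [1.2, -0.8, -5.7]
gripper_width: 0.0493
```

```bash
python3 rel.py .4987 .317 .16 1.7
```

```text
t 19.65 pos [ 0.6387 -0.0054  0.1515] yaw 0.54 w 0.0493 F [ 1.2 -0.8 -5.7]
shift mm [-136.9 -323.7   -8.6] turn [ 0.   -0.05 -1.16]
```

Request:
drive_tool --pt "-0.005 -0.012 -0.005 0 0 0 -0.5" --pt "-0.017 -0.04 -0.01 0 0 0 -0.5" --pt "-0.032 -0.075 -0.01 0 0 -0.5 -0.5" --pt "-0.049 -0.115 -0.01 0 0 -1 -0.5" --pt "-0.066 -0.155 -0.01 0 0 -1.16 -0.5"

```text
time_s: 20.15
tcp_pos: [0.5693, 0.1504, 0.1583]
orientation: [1.0, 0.015, -0.001, 0.0]
force: [0.2, 0.2, -6.4]
gripper_width: 0.0494
```

Request:
drive_tool --pt "-0.017 -0.04 0 0 0 0 -0.5" --pt "-0.034 -0.08 0 0 0 0 -0.5" --pt "-0.048 -0.115 0 0 0 0 -0.5" --pt "-0.058 -0.138 0 0 0 0 -0.5" --pt "-0.063 -0.152 0 0 0 0 -0.5"

```text
time_s: 20.65
tcp_pos: [0.5016, 0.3006, 0.1583]
orientation: [1.0, 0.016, -0.001, 0.0]
force: [0.5, -1.3, -5.5]
gripper_width: 0.0492
```

Request:
drive_tool --pt "0 0 0 0 0 0 -0.5" --pt "0 0 0 0 0 0 -0.5"

```text
time_s: 20.85
tcp_pos: [0.5034, 0.2987, 0.1586]
orientation: [1.0, 0.015, -0.0, 0.0]
force: [-0.8, 0.0, -6.1]
gripper_width: 0.0492
```

```bash
python3 rel.py .4987 .317 .1 1.7;python3 - <<'E'
from h import *
f=optics.grab_frame("wrist"); cv2.imwrite("pics/w7.png",f["image"][:,:,::-1])
f=optics.grab_frame("side"); crop(f,(180,90,360,220),4,"s7.png")
f=optics.grab_frame("top"); crop(f,(130,160,230,270),5,"t7.png")
E
```

```text
t 20.85 pos [0.5034 0.2987 0.1586] yaw 1.73 w 0.0492 F [-0.8  0.  -6.1]
shift mm [ -4.1 -18.5  58.6] turn [0.03 0.03 0.03]
```

View pics/w7.png

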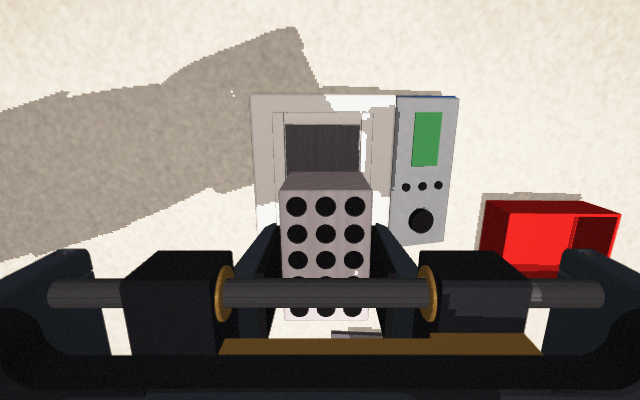

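View pics/s7.png

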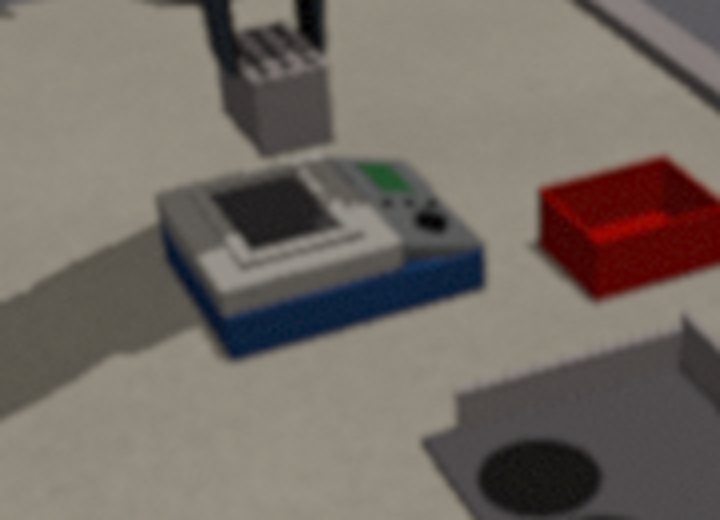

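```bash
python3 - <<'E'
from h import *
H=np.array([.4987,.3167]);a=np.radians(1.7);Rm=np.array([[np.cos(a),-np.sin(a)],[np.sin(a),np.cos(a)]])
def pts(hx,hy,z): return np.array([[*(H+Rm@[sx*hx,sy*hy]),z] for sx,sy in((1,1),(1,-1),(-1,-1),(-1,1))])
for n,box,s in(("wrist",(240,80,480,260),3),("side",(180,90,360,220),4),("top",(130,160,230,270),5)):
    f=optics.grab_frame(n)
    mk=np.r_[project(f,pts(.034,.049,.06)),project(f,pts(.034,.049,.066)),project(f,pts(.044,.059,.066))]
    crop(f,box,s,n+"8.png",mk)
E
```

```text
(no output)
```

View pics/wrist8.png

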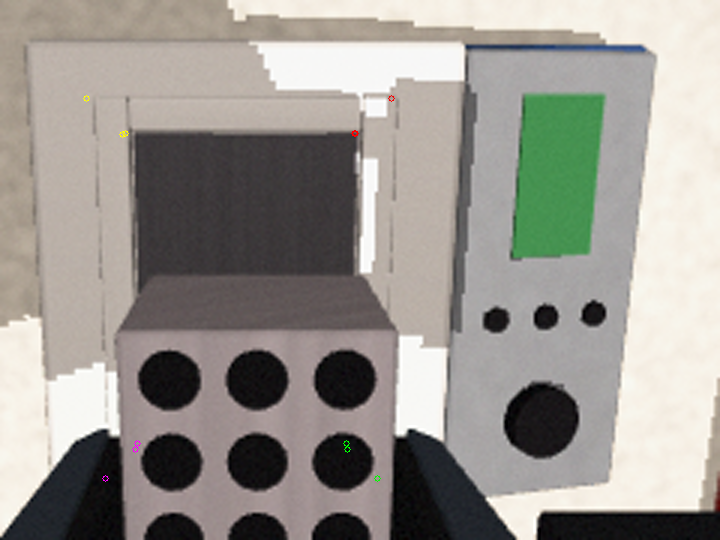

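View pics/side8.png

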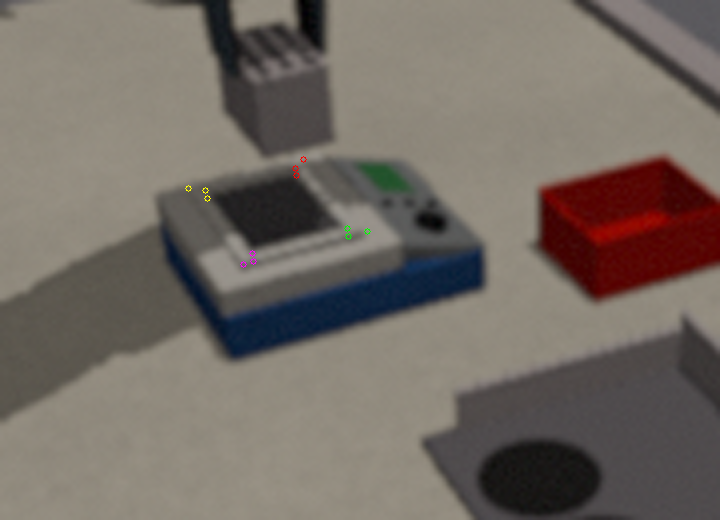

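Request:
drive_tool --pt "-0.001 -0.006 0.003 0 0 0 -0.5" --pt "-0.002 -0.013 0.015 0 0 0 -0.5" --pt "-0.0028 -0.0185 0.03 0 0 0 -0.5" --pt "-0.0028 -0.0185 0.042 0 0 0 -0.5" --pt "-0.0028 -0.0185 0.05 0 0 0 -0.5"

```text
time_s: 21.65
tcp_pos: [0.4995, 0.3171, 0.1068]
orientation: [1.0, 0.015, -0.001, 0.001]
force: [-0.5, -0.6, -5.9]
gripper_width: 0.0497
```

Request:
drive_tool --pt "0 0 0 0 0 0 -0.5" --pt "0 0 0 0 0 0 -0.5"

```text
time_s: 21.85
tcp_pos: [0.5004, 0.3173, 0.1088]
orientation: [1.0, 0.015, -0.0, 0.0]
force: [0.1, 0.9, -5.3]
gripper_width: 0.0494
```

```bash
python3 rel.py .500 .317 .0833 1.7;python3 - <<'E'
from h import *
f=optics.grab_frame("wrist"); cv2.imwrite("pics/w9.png",f["image"][:,:,::-1])
f=optics.grab_frame("side"); crop(f,(180,90,360,220),4,"s9.png")
f=optics.grab_frame("top"); crop(f,(130,160,230,270),5,"t9.png")
E
```

```text
t 21.85 pos [0.5004 0.3173 0.1088] yaw 1.7 w 0.0494 F [ 0.1  0.9 -5.3]
shift mm [-0.4  0.3 25.5] turn [0.01 0.02 0.  ]
```

View pics/w9.png

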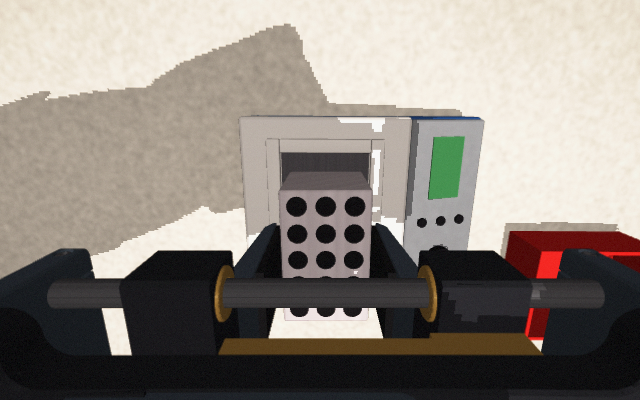

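View pics/s9.png

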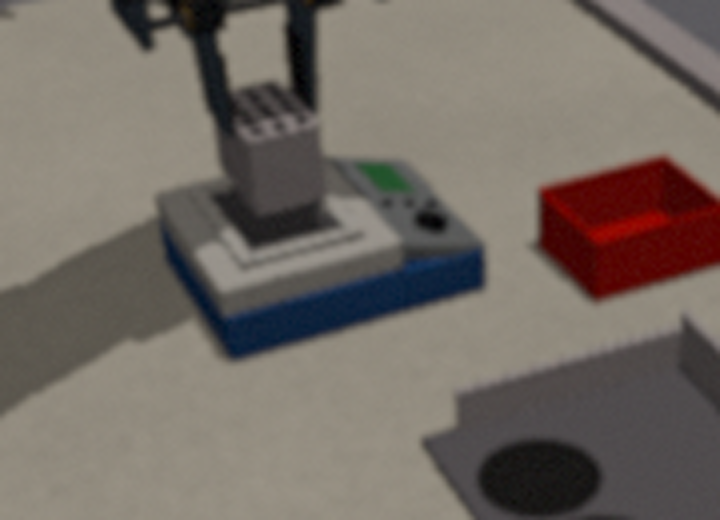

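The block hangs centred between the pocket's side walls: its far lower edge spans 287–364 px and the pocket spans 281–369 px.

Request:
drive_tool --pt "-0.0002 0 0.006 0 0 0 -0.5" --pt "-0.0002 0 0.012 0 0 0 -0.5" --pt "-0.0002 0 0.018 0 0 0 -0.5" --pt "-0.0002 0 0.021 0 0 0 -0.5" --pt "-0.0002 0 0.022 0 0 0 -0.5"

```text
time_s: 22.5
tcp_pos: [0.4999, 0.3172, 0.0863]
orientation: [1.0, 0.015, -0.0, 0.0]
force: [0.2, -0.4, -6.0]
gripper_width: 0.0496
```

Request:
drive_tool --pt "0 0 0.0005 0 0 0 -0.5" --pt "0 0 0.001 0 0 0 -0.5" --pt "0 0 0.001 0 0 0 -0.5"

```text
time_s: 22.8
tcp_pos: [0.5002, 0.3174, 0.086]
orientation: [1.0, 0.015, 0.0, -0.0]
force: [-0.1, -0.2, -6.6]
gripper_width: 0.0494
```

Request:
drive_tool --pt "0 0 0.0005 0 0 0 -0.5" --pt "0 0 0.001 0 0 0 -0.5" --pt "0 0 0.001 0 0 0 -0.5"

```text
time_s: 23.1
tcp_pos: [0.5001, 0.3174, 0.0849]
orientation: [1.0, 0.015, -0.0, 0.0]
force: [0.3, 0.8, -5.7]
gripper_width: 0.0493
```

Request:
drive_tool --pt "0 0 0.0005 0 0 0 -0.5" --pt "0 0 0.001 0 0 0 -0.5" --pt "0 0 0.001 0 0 0 -0.5"

```text
time_s: 23.4
tcp_pos: [0.5001, 0.3174, 0.0838]
orientation: [1.0, 0.015, -0.0, 0.0]
force: [-0.7, 0.1, -5.8]
gripper_width: 0.0496
```

Request:
drive_tool --pt "0 0 0.0003 0 0 0 -0.5" --pt "0 0 0.0005 0 0 0 -0.5" --pt "0 0 0.0005 0 0 0 -0.5"

```text
time_s: 23.7
tcp_pos: [0.5002, 0.3174, 0.0834]
orientation: [1.0, 0.015, 0.0, -0.0]
force: [-0.2, -0.2, -5.7]
gripper_width: 0.0497
```

Request:
drive_tool --pt "0 0 0.0003 0 0 0 -0.5" --pt "0 0 0.0005 0 0 0 -0.5" --pt "0 0 0.0005 0 0 0 -0.5"

```text
time_s: 24.0
tcp_pos: [0.5001, 0.3174, 0.0833]
orientation: [1.0, 0.015, -0.0, 0.0]
force: [-4.3, -2.2, 5.1]
gripper_width: 0.0495
```

Request:
drive_tool --pt "0 0 0.0003 0 0 0 -0.5" --pt "0 0 0.0005 0 0 0 -0.5" --pt "0 0 0.0005 0 0 0 -0.5"

```text
time_s: 24.3
tcp_pos: [0.5002, 0.3174, 0.0833]
orientation: [1.0, 0.015, -0.0, 0.0]
force: [-7.7, -4.4, 14.6]
gripper_width: 0.0494
```

Contact at the expected height. Release.

Request:
drive_tool --pt "0 0 -0.0006 0 0 0 -0.5" --pt "0 0 -0.0006 0 0 0 0.15" --pt "0 0 -0.0006 0 0 0 0.25" --pt "0 0 -0.0006 0 0 0 0.4" --pt "0 0 -0.0006 0 0 0 0.5" --squeeze 25

```text
time_s: 24.8
tcp_pos: [0.5003, 0.3175, 0.083]
orientation: [1.0, 0.015, 0.0, -0.0]
force: [-0.2, -0.3, -0.1]
gripper_width: 0.0674
```

Request:
drive_tool --pt "0 0 0 0 0 0 0.5" --pt "0 0 -0.01 0 0 0 0.5" --pt "0 0 -0.03 0 0 0 0.5" --pt "0 0 -0.07 0 0 0 0.8" --pt "0 0 -0.115 0 0 0 1"

```text
time_s: 25.3
tcp_pos: [0.4994, 0.317, 0.1991]
orientation: [1.0, 0.015, -0.001, 0.0]
force: [0.1, 0.5, -0.1]
gripper_width: 0.0815
```

Request:
drive_tool --pt "0 0 0 0 0 0 1" --pt "0 0 0 0 0 0 1"

```text
time_s: 25.5
tcp_pos: [0.5007, 0.3177, 0.1997]
orientation: [1.0, 0.015, 0.001, -0.001]
force: [0.4, 0.2, -1.1]
gripper_width: 0.0907
```

```bash
python3 rel.py .4157 -.3258 .21 0;python3 - <<'E'
from h import *
f=optics.grab_frame("wrist"); crop(f,(200,60,480,270),2.8,"w10.png")
f=optics.grab_frame("side"); crop(f,(180,90,360,220),4,"s10.png")
E
```

```text
t 25.5 pos [0.5007 0.3177 0.1997] yaw 1.71 w 0.0907 F [ 0.4  0.2 -1.1]
shift mm [-104.1  640.7  -11.4] turn [-0.08 -0.14  1.71]
```

View pics/w10.png

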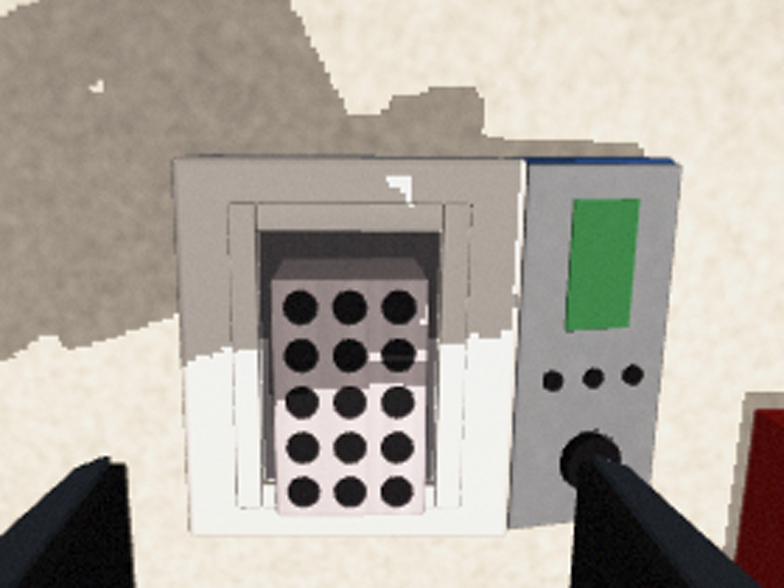

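View pics/s10.png

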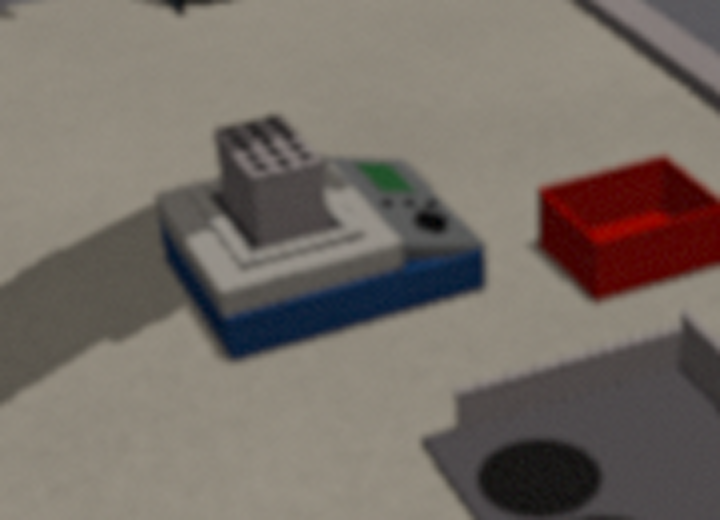

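The block sits in the pocket with even gaps on both sides and about 10 mm at the far end (crop 350,400). The side view shows it flat. Now the bottles go back, square first.

Request:
drive_tool --pt "0.004 0.04 -0.005 0 0 0.5 1" --pt "0.01 0.088 -0.011 0 0 1 1" --pt "0.016 0.136 -0.011 0 0 1.71 1" --pt "0.022 0.184 -0.011 0 0 1.71 1" --pt "0.022 0.23 -0.011 0 0 1.71 1"

```text
time_s: 26.1
tcp_pos: [0.5286, 0.0861, 0.2079]
orientation: [1.0, -0.0, -0.001, 0.0]
force: [0.5, -0.4, -0.2]
gripper_width: 0.091
```

Request:
drive_tool --pt "-0.006 0.045 0 0 0 0 1" --pt "-0.013 0.09 0 0 0 0 1" --pt "-0.023 0.135 0 0 0 0 1" --pt "-0.035 0.18 0 0 0 0 1" --pt "-0.05 0.225 0 0 0 0 1"

```text
time_s: 26.6
tcp_pos: [0.4777, -0.1383, 0.2079]
orientation: [1.0, 0.0, -0.001, -0.0]
force: [1.1, -0.4, 0.6]
gripper_width: 0.0913
```

```bash
python3 rel.py .4157 -.3258 .20 0
```

```text
t 26.6 pos [ 0.4777 -0.1383  0.2079] yaw 0.01 w 0.0913 F [ 1.1 -0.4  0.6]
shift mm [-62.  187.5   7.9] turn [-0.03  0.1   0.01]
```

Request:
drive_tool --pt "-0.015 0.045 0 0 0 0 1" --pt "-0.03 0.09 0 0 0 0 1" --pt "-0.045 0.135 0 0 0 0 1" --pt "-0.056 0.17 0 0 0 0 1" --pt "-0.062 0.187 0 0 0 0 1"

```text
time_s: 27.1
tcp_pos: [0.4154, -0.326, 0.2078]
orientation: [1.0, -0.001, -0.001, -0.001]
force: [0.3, 0.2, -0.0]
gripper_width: 0.0913
```

Request:
drive_tool --pt "0 0 0 0 0 0 1" --pt "0 0 0 0 0 0 1"

```text
time_s: 27.3
tcp_pos: [0.4165, -0.3233, 0.208]
orientation: [1.0, -0.0, -0.001, -0.001]
force: [0.0, -0.1, -0.5]
gripper_width: 0.0915
```

```bash
python3 rel.py .4157 -.3258 .0965 0; python3 - <<'E'
from h import *
f=optics.grab_frame("wrist"); cv2.imwrite("pics/w11.png",f["image"][:,:,::-1])
print(project(f,[[.4157,-.3258,.123],[.5247,-.339,.135]]))
E
```

```text
t 27.3 pos [ 0.4165 -0.3233  0.208 ] yaw -0.05 w 0.0915 F [ 0.  -0.1 -0.5]
shift mm [ -0.6   2.7 111.5] turn [-0.08  0.08 -0.05]
[[324.08094557 203.91110774]
 [447.01296228 221.88704437]]
```

View pics/w11.png

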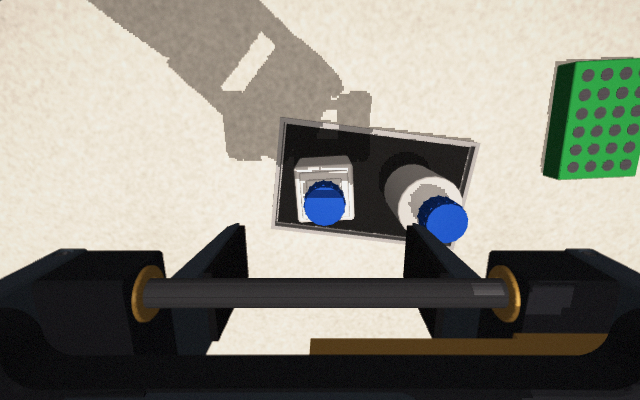

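Both bottles are as left (square cap at 324,203; round cap at 443,219). Descend on the square one.

Request:
drive_tool --pt "-0.0007 0.002 0.03 0 0 0 1" --pt "-0.0007 0.0025 0.06 0 0 0 1" --pt "-0.0007 0.0025 0.09 0 0 0 0.9" --pt "-0.0007 0.0025 0.104 0 0 0 0.8" --pt "-0.0007 0.0025 0.111 0 0 0 0.7"

```text
time_s: 27.85
tcp_pos: [0.4161, -0.3252, 0.0969]
orientation: [1.0, 0.0, -0.001, -0.001]
force: [0.1, 0.3, 0.2]
gripper_width: 0.0785
```

Request:
drive_tool --pt "0 0 0 0 0 0 0.4" --pt "0 0 0 0 0 0 0.1" --pt "0 0 0 0 0 0 -0.1" --pt "0 0 0 0 0 0 -0.25" --pt "0 0 0 0 0 0 -1" --squeeze 25

```text
time_s: 28.35
tcp_pos: [0.4165, -0.3266, 0.0986]
orientation: [1.0, -0.0, 0.0, 0.0]
force: [-1.0, -0.1, -0.2]
gripper_width: 0.0404
```

Request:
drive_tool --pt "0 0 0 0 0 0 -1" --pt "0 0 0 0 0 0 -1" --pt "0 0 0 0 0 0 -1" --pt "0 0 0 0 0 0 -1"

```text
time_s: 28.75
tcp_pos: [0.4164, -0.3265, 0.0982]
orientation: [1.0, -0.0, 0.0, 0.0]
force: [0.2, 1.3, 3.2]
gripper_width: 0.0081
```

Width 8 mm is wrong, so the cap isn't between the pads. I'll look before moving.

```bash
python3 - <<'E'
from h import *
f=optics.grab_frame("wrist"); cv2.imwrite("pics/w12.png",f["image"][:,:,::-1])
f=optics.grab_frame("side"); crop(f,(200,140,480,400),2.8,"s12.png")
print(arm.get_obs()["gripper_width"],arm.get_obs()["time_s"])
E
```

```text
0.0011830539602487025 28.85
```

View pics/w12.png

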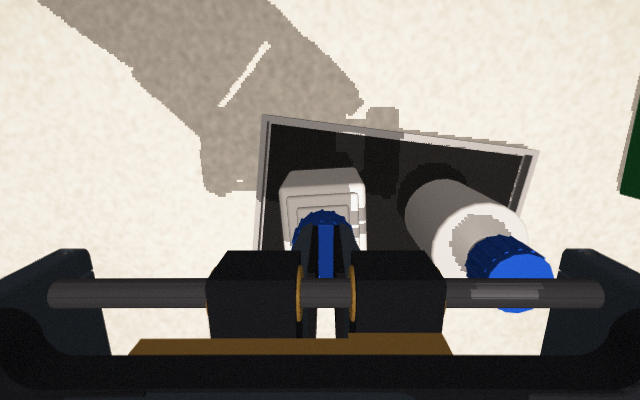

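View pics/s12.png

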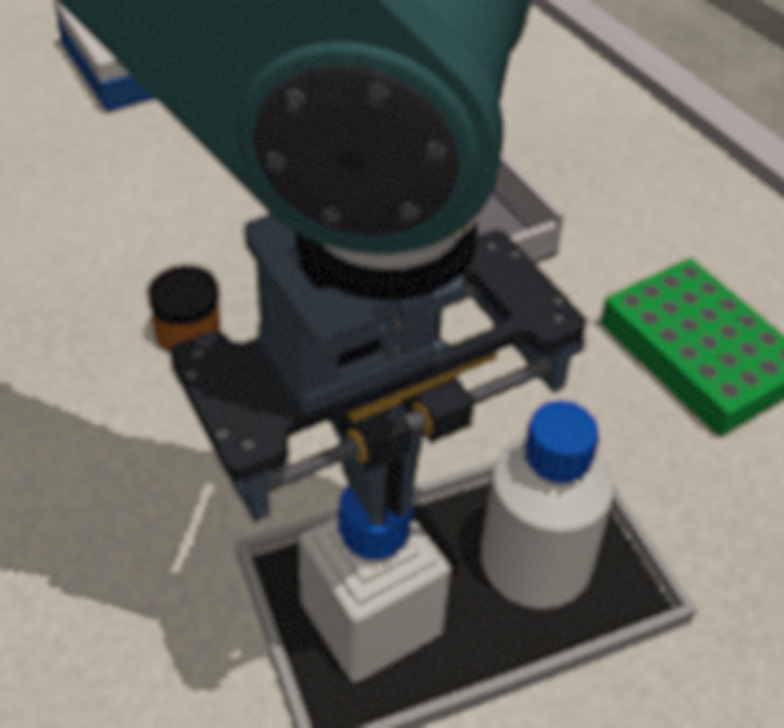

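```bash
python3 - <<'E'
from h import *
f=optics.grab_frame("wrist"); crop(f,(230,150,430,300),4,"w13.png")
f=optics.grab_frame("side"); crop(f,(290,280,390,380),7.5,"s13.png")
o=arm.get_obs();print(o)
E
```

```text
{'time_s': 28.95, 'q': array([-7.08986037e-01,  2.47853804e-01,  2.11778523e+00, -7.94310506e-06,
        7.75493284e-01, -7.08936324e-01]), 'qd': array([-8.98530394e-04,  9.75215607e-04, -5.14364951e-04, -1.15053376e-03,
       -5.84266266e-05, -6.99058578e-04]), 'joint_efforts': array([ 1.05987706e-01, -5.36660135e+01, -3.26219523e+01,  6.38425397e-02,
        1.98149116e-02, -2.28193057e-04]), 'tcp_pos': array([ 0.41644876, -0.32652084,  0.09817408]), 'orientation': array([ 9.99999973e-01, -2.20212804e-05,  1.72895783e-04,  1.51960721e-04]), 'force': array([-0.55591322,  0.01893552,  5.2097584 ]), 'wrist_torque': array([-0.06513541,  0.1317361 ,  0.00030063]), 'gripper_width': 0.0003398722587310032}
```

View pics/w13.png

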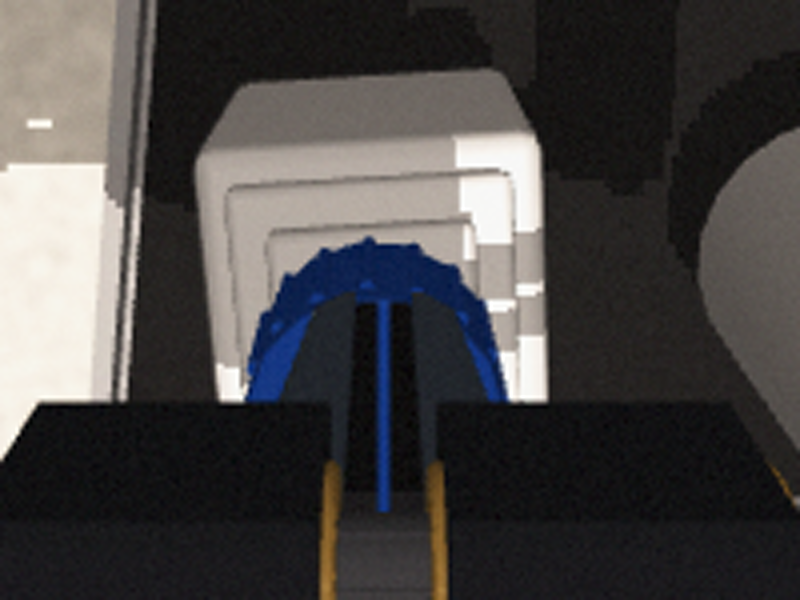

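View pics/s13.png

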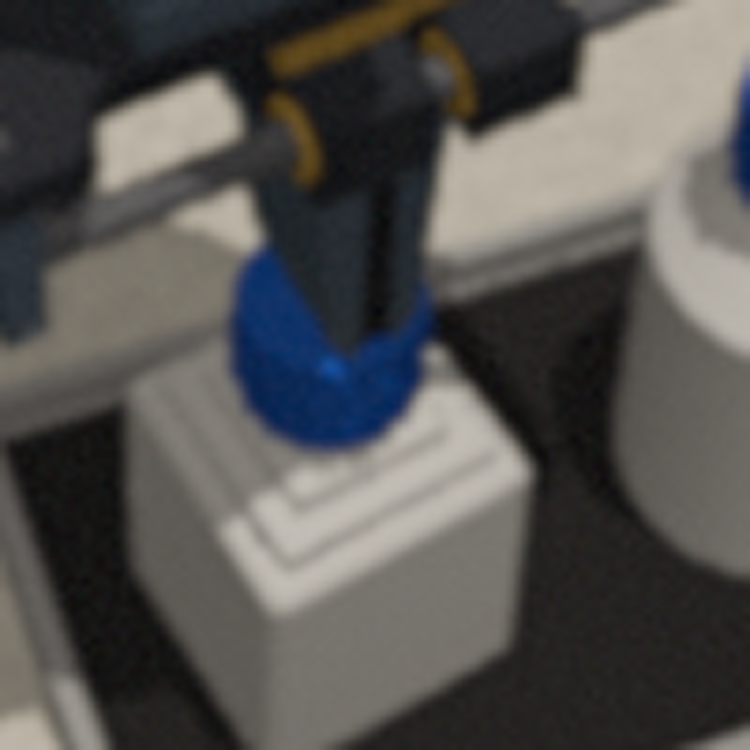

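The closed fingers have sunk through the cap (a contact artefact) and the bottle hasn't moved. The cap is pushing the fingers straight up at 5 N, so the safest way out is up, slowly.

Request:
drive_tool --pt "0 0 -0.001 0 0 0 -1" --pt "0 0 -0.002 0 0 0 -1" --pt "0 0 -0.003 0 0 0 -1" --squeeze 10

```text
time_s: 29.25
tcp_pos: [0.4161, -0.3262, 0.1009]
orientation: [1.0, -0.0, -0.0, -0.0]
force: [-0.1, 0.2, -0.2]
gripper_width: 0.0006
```

```bash
python3 - <<'E'
from h import *
f=optics.grab_frame("wrist"); crop(f,(230,150,430,300),4,"w14.png")
o=arm.get_obs();print(o["force"],o["wrist_torque"],o["tcp_pos"],o["gripper_width"])
E
```

```text
[ 0.36525697  0.57707592 -0.47304176] [-0.07113561  0.06676633  0.00824537] [ 0.41618721 -0.32627635  0.10107032] 0.0005592749554037704
```

View pics/w14.png

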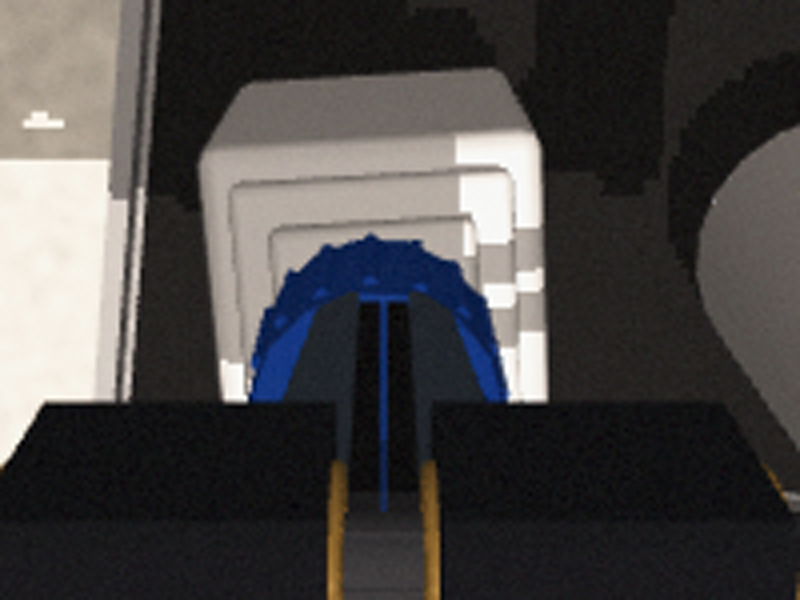

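Request:
drive_tool --pt "0 0 -0.003 0 0 0 -1" --pt "0 0 -0.007 0 0 0 -1" --pt "0 0 -0.012 0 0 0 -1" --pt "0 0 -0.017 0 0 0 -1" --pt "0 0 -0.022 0 0 0 -1"

```text
time_s: 29.8
tcp_pos: [0.4164, -0.3264, 0.1236]
orientation: [1.0, -0.0, 0.0, 0.0]
force: [0.2, 0.3, 0.1]
gripper_width: 0.0005
```

Request:
drive_tool --pt "0 0 -0.006 0 0 0 -1" --pt "0 0 -0.015 0 0 0 -1" --pt "0 0 -0.03 0 0 0 0" --pt "0 0 -0.05 0 0 0 1" --pt "0 0 -0.08 0 0 0 1"

```text
time_s: 30.3
tcp_pos: [0.4157, -0.3259, 0.2038]
orientation: [1.0, -0.0, -0.001, -0.001]
force: [0.2, 0.2, 0.7]
gripper_width: 0.0216
```

Request:
drive_tool --pt "0 0 0 0 0 0 1" --pt "0 0 0 0 0 0 1" --pt "0 0 0 0 0 0 1" --pt "0 0 0 0 0 0 1" --pt "0 0 0 0 0 0 1"

```text
time_s: 30.8
tcp_pos: [0.4159, -0.3261, 0.2024]
orientation: [1.0, -0.0, -0.0, -0.0]
force: [0.0, 0.1, 0.3]
gripper_width: 0.0617
```

```bash
python3 rel.py .4157 -.3258 .0955 0; python3 - <<'E'
from h import *
f=optics.grab_frame("wrist"); cv2.imwrite("pics/w15.png",f["image"][:,:,::-1])
print(project(f,[[.4157,-.3258,.123],[.5247,-.339,.135]]))
f=optics.grab_frame("side"); crop(f,(200,140,480,400),2.8,"s15.png")
E
```

```text
t 30.8 pos [ 0.4159 -0.3261  0.2024] yaw -0.01 w 0.0617 F [0.  0.1 0.3]
shift mm [ -0.2  -0.3 106.9] turn [-0.04  0.05 -0.01]
[[324.5809679  202.59017607]
 [450.24313326 221.01380069]]
```

View pics/w15.png

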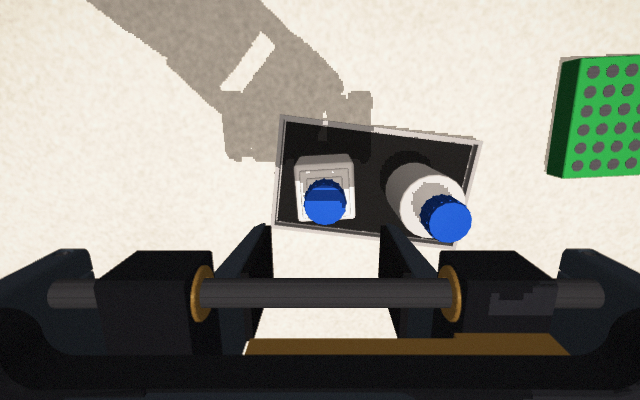

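View pics/s15.png

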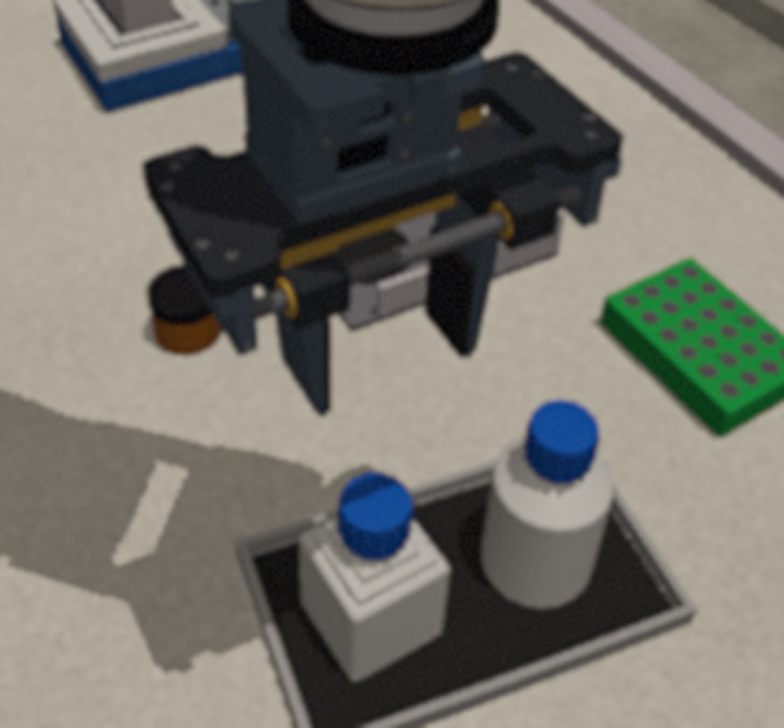

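Both bottles still stand where they were. I'll re-grip gently, with a bounded closing target and a lower squeeze.

Request:
drive_tool --pt "-0.0002 -0.0003 0.03 0 0 0 0.5" --pt "-0.0002 -0.0003 0.06 0 0 0 0.5" --pt "-0.0002 -0.0003 0.085 0 0 0 0.5" --pt "-0.0002 -0.0003 0.1 0 0 0 0.5" --pt "-0.0002 -0.0003 0.106 0 0 0 0.5" --squeeze 15

```text
time_s: 31.4
tcp_pos: [0.4155, -0.3256, 0.0957]
orientation: [1.0, -0.0, -0.001, -0.001]
force: [0.7, -0.5, 0.2]
gripper_width: 0.0685
```

Request:
drive_tool --pt "0 0 0 0 0 0 0.1" --pt "0 0 0 0 0 0 0.05" --pt "0 0 0 0 0 0 0" --pt "0 0 0 0 0 0 -0.05" --pt "0 0 0 0 0 0 -0.08"

```text
time_s: 31.9
tcp_pos: [0.4163, -0.3263, 0.0975]
orientation: [1.0, -0.0, 0.0, 0.0]
force: [0.0, -1.6, -1.0]
gripper_width: 0.0423
```

Request:
drive_tool --pt "0 0 0 0 0 0 -0.12" --pt "0 0 0 0 0 0 -0.15" --pt "0 0 0 0 0 0 -0.18" --pt "0 0 0 0 0 0 -0.21"

```text
time_s: 32.3
tcp_pos: [0.416, -0.3261, 0.097]
orientation: [1.0, 0.0, -0.0, -0.0]
force: [-1.3, 0.2, 2.4]
gripper_width: 0.036
```

Request:
drive_tool --pt "0 0 0 0 0 0 -0.22" --pt "0 0 0 0 0 0 -0.24" --pt "0 0 0 0 0 0 -0.26" --pt "0 0 0 0 0 0 -0.26"

```text
time_s: 32.7
tcp_pos: [0.4171, -0.3267, 0.098]
orientation: [1.0, -0.0, 0.001, 0.001]
force: [-1.3, 1.9, 13.6]
gripper_width: 0.0339
```

The upward force while closing suggests I'm gripping too high: the pad centre is about 7 mm above the cap centre. I'll open and re-grip lower, with the grasp point at mid-cap (TCP about 0.0905).

Request:
drive_tool --pt "0 0 0 0 0 0 -0.2" --pt "0 0 0 0 0 0 -0.15" --pt "0 0 0 0 0 0 -0.1" --pt "0 0 0 0 0 0 0.05" --pt "0 0 0 0 0 0 0.2"

```text
time_s: 33.2
tcp_pos: [0.4173, -0.3269, 0.0983]
orientation: [1.0, -0.0, 0.001, 0.001]
force: [-1.3, 3.3, 16.7]
gripper_width: 0.0528
```

Request:
drive_tool --pt "0 0 0 0 0 0 0.2" --pt "0 0 0 0 0 0 0.2" --pt "0 0 0 0 0 0 0.2"

```text
time_s: 33.5
tcp_pos: [0.4174, -0.3269, 0.0984]
orientation: [1.0, -0.0, 0.001, 0.001]
force: [-1.6, 3.4, 17.3]
gripper_width: 0.055
```

```bash
python3 rel.py .4157 -.3258 .0905 0; python3 - <<'E'
from h import *
f=optics.grab_frame("wrist"); crop(f,(230,150,430,300),4,"w16.png")
f=optics.grab_frame("side"); crop(f,(290,280,390,380),7.5,"s16.png")
E
```

```text
t 33.5 pos [ 0.4174 -0.3269  0.0984] yaw -0.01 w 0.055 F [-1.6  3.4 17.3]
shift mm [-1.7 -1.1  7.8] turn [ 0.09 -0.15 -0.01]
```

View pics/w16.png

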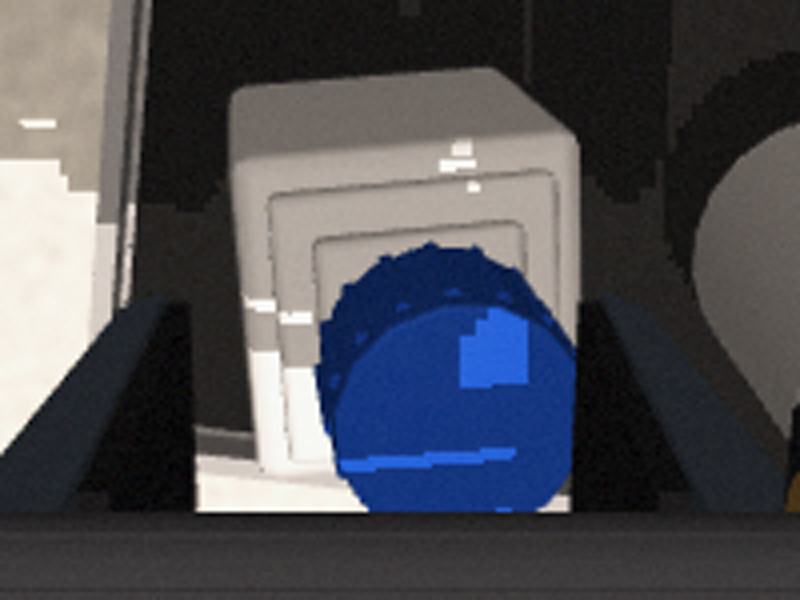

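View pics/s16.png

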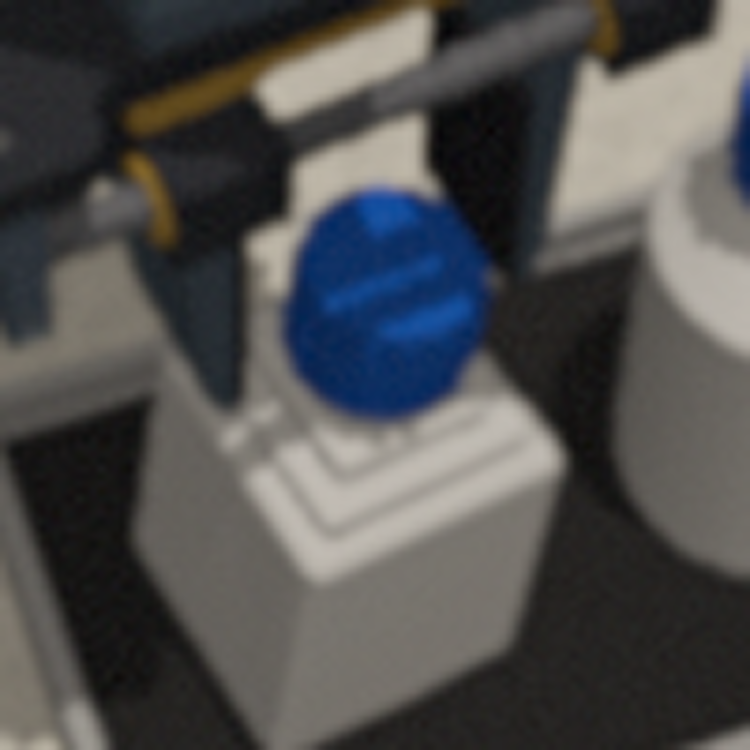

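```bash
python3 - <<'E'
from h import *
f=optics.grab_frame("top"); crop(f,(430,190,530,310),5,"t17.png")
f=optics.grab_frame("side"); crop(f,(270,270,430,390),5,"s17.png")
o=arm.get_obs();print(o["time_s"],o["force"],o["wrist_torque"],o["tcp_pos"],o["gripper_width"])
E
```

```text
33.7 [-0.94844962  3.10792402 16.69954489] [ 0.47957456 -0.33585392  0.09828551] [ 0.41739843 -0.32686583  0.09835749] 0.05475040191264832
```

View pics/t17.png

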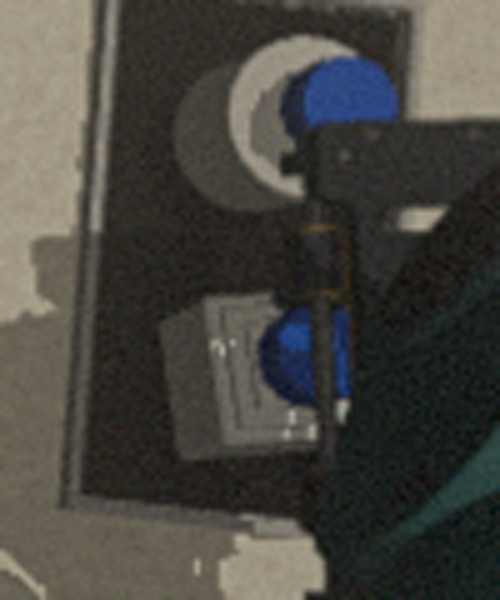

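View pics/s17.png

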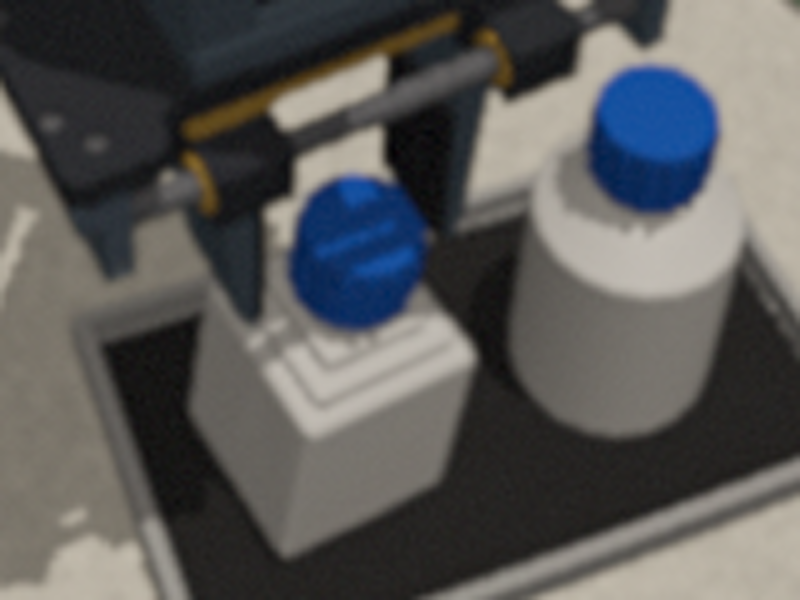

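The bottle leans slightly towards +x, and the wrench puts the 17 N on the +x finger. Going up should unload it, so I'll do that in small steps.

Request:
drive_tool --pt "0 0 -0.001 0 0 0 0.2" --pt "0 0 -0.002 0 0 0 0.2" --pt "0 0 -0.002 0 0 0 0.2"

```text
time_s: 34.0
tcp_pos: [0.4161, -0.3261, 0.099]
orientation: [1.0, -0.0, 0.0, 0.0]
force: [-0.0, 0.7, 0.3]
gripper_width: 0.0548
```

```bash
python3 - <<'E'
from h import *
f=optics.grab_frame("side"); crop(f,(270,270,430,390),5,"s18.png")
o=arm.get_obs();print(o["time_s"],o["force"],o["wrist_torque"],o["tcp_pos"],o["gripper_width"])
E
```

```text
34.05 [-0.12236647  0.60864588 -0.26671295] [-0.100388    0.03499063  0.0255446 ] [ 0.41603111 -0.32600492  0.09887885] 0.05466891278738058
```

View pics/s18.png

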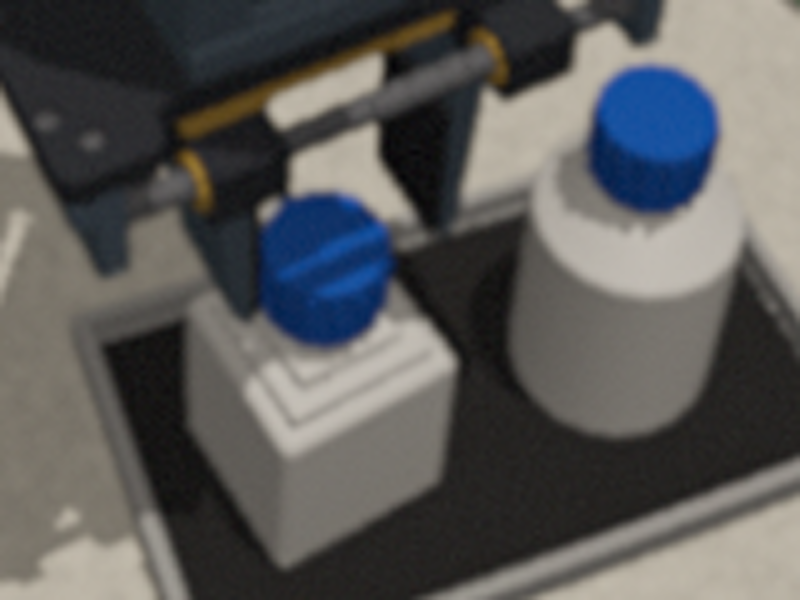

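It's upright again and unloaded. Relocate the cap, then lower to mid-cap.

```bash
cat m.py > m2.py; python3 - <<'E'
from m2 import *
bl=[b for b in blue(side)]
c=min(bl,key=lambda b:abs(b[1][0]-335)+abs(b[1][1]-325))[1]; print(c)
r=least_squares(lambda p:cylc(side,p[0],p[1],.095,.123,.019)-c,[.416,-.326]); print(r.x)
cr=[b for b in bl if abs(b[1][0]-400)<8 and abs(b[1][1]-298)<10]
for b in cr:
  r=least_squares(lambda p:cylc(side,p[0],p[1],.107,.135,.019)-b[1],[.52,-.33]); print("round",r.x)
f=optics.grab_frame("wrist"); crop(f,(230,150,430,300),4,"w19.png")
E
python3 rel.py .416 -.326 .0905 0
```

```text
top [([491, 202, 19, 14, 209], array([499.4, 208.5])), ([485, 258, 8, 18, 98], array([488.9, 266.5]))]
side [([223, 152, 31, 27, 182], array([238.9, 169.8])), ([388, 284, 25, 28, 563], array([400.1, 297.2])), ([322, 310, 26, 29, 615], array([333.7, 323.7]))]
[333.72682927 323.6796748 ]
[ 0.41543458 -0.32696352]
round [ 0.52432715 -0.33930846]
t 34.2 pos [ 0.416  -0.326   0.0988] yaw -0.0 w 0.0549 F [ 0.7 -0.5  0.8]
shift mm [0.1 0.  8.3] turn [-0.01  0.01 -0.  ]
```

View pics/w19.png

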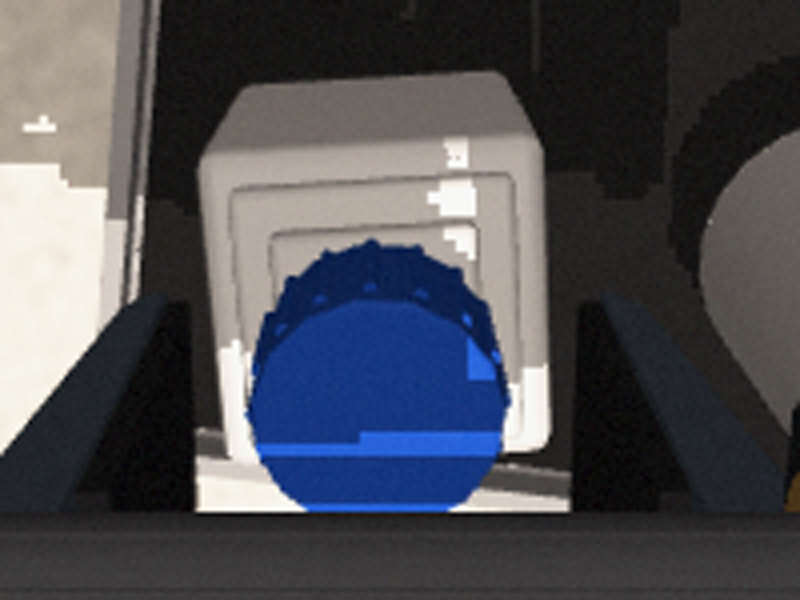

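Request:
drive_tool --pt "-0.0003 0.0005 0.002 0 0 0 0.2" --pt "-0.0003 0.0005 0.004 0 0 0 0.2" --pt "-0.0003 0.0005 0.0055 0 0 0 0.2" --pt "-0.0003 0.0005 0.007 0 0 0 0.2" --pt "-0.0003 0.0005 0.0075 0 0 0 0.2"

```text
time_s: 34.7
tcp_pos: [0.4157, -0.3265, 0.0912]
orientation: [1.0, -0.0, -0.0, -0.0]
force: [0.2, 0.2, -0.6]
gripper_width: 0.0546
```

Request:
drive_tool --pt "0 0 0 0 0 0 0.1" --pt "0 0 0 0 0 0 0.05" --pt "0 0 0 0 0 0 0" --pt "0 0 0 0 0 0 -0.05" --pt "0 0 0 0 0 0 -0.08" --squeeze 20

```text
time_s: 35.2
tcp_pos: [0.4158, -0.3265, 0.0915]
orientation: [1.0, -0.0, 0.0, 0.0]
force: [0.0, -0.3, 0.6]
gripper_width: 0.0419
```

Request:
drive_tool --pt "0 0 0 0 0 0 -0.12" --pt "0 0 0 0 0 0 -0.14" --pt "0 0 0 0 0 0 -0.16" --pt "0 0 0 0 0 0 -0.18"

```text
time_s: 35.6
tcp_pos: [0.4157, -0.3265, 0.0915]
orientation: [1.0, 0.0, -0.0, -0.0]
force: [-1.4, 0.3, 1.2]
gripper_width: 0.0379
```

Request:
drive_tool --pt "0 0 0 0 0 0 -0.22" --pt "0 0 0 0 0 0 -0.26" --pt "0 0 0 0 0 0 -0.3" --pt "0 0 0 0 0 0 -0.3" --pt "0 0 0 0 0 0 -0.3"

```text
time_s: 36.1
tcp_pos: [0.4157, -0.3265, 0.0915]
orientation: [1.0, -0.0, -0.0, -0.0]
force: [-2.5, 0.0, 1.7]
gripper_width: 0.0371
```

It holds firmly now at 37.1 mm with little vertical force. Lift a little to test.

Request:
drive_tool --pt "0 0 0 0 0 0 -0.45" --pt "0 0 -0.002 0 0 0 -0.45" --pt "0 0 -0.005 0 0 0 -0.45" --pt "0 0 -0.01 0 0 0 -0.45" --pt "0 0 -0.015 0 0 0 -0.45" --squeeze 25

```text
time_s: 36.6
tcp_pos: [0.4158, -0.3265, 0.1069]
orientation: [1.0, -0.0, 0.0, -0.0]
force: [-0.8, 0.4, -3.9]
gripper_width: 0.0364
```

Request:
drive_tool --pt "0 0 0 0 0 0 -0.45" --pt "0 0 0 0 0 0 -0.45"

```text
time_s: 36.8
tcp_pos: [0.4159, -0.3266, 0.1067]
orientation: [1.0, -0.0, 0.0, 0.0]
force: [-0.1, -0.4, -2.8]
gripper_width: 0.0365
```

Stable. Lift and carry.

Request:
drive_tool --pt "0 0 -0.01 0 0 0 -0.45" --pt "0 0 -0.025 0 0 0 -0.45" --pt "0 0 -0.045 0 0 0 -0.45" --pt "0 0 -0.065 0 0 0 -0.45" --pt "0 0 -0.078 0 0 0 -0.45"

```text
time_s: 37.3
tcp_pos: [0.4163, -0.327, 0.187]
orientation: [1.0, -0.0, 0.001, 0.001]
force: [0.5, 0.2, -2.9]
gripper_width: 0.0368
```

```bash
python3 rel.py .567 .0372 .185 0
```

```text
t 37.3 pos [ 0.4163 -0.327   0.187 ] yaw -0.01 w 0.0368 F [ 0.5  0.2 -2.9]
shift mm [ 150.6 -364.3    1.8] turn [ 0.09 -0.1  -0.01]
```

Request:
drive_tool --pt "0.003 -0.012 0 0 0 0 -0.45" --pt "0.013 -0.04 0 0 0 0 -0.45" --pt "0.028 -0.076 0 0 0 0 -0.45" --pt "0.045 -0.115 0 0 0 0 -0.45" --pt "0.063 -0.155 0 0 0 0 -0.45"

```text
time_s: 37.8
tcp_pos: [0.4785, -0.1693, 0.1839]
orientation: [1.0, -0.0, -0.0, -0.0]
force: [0.9, -0.5, -3.0]
gripper_width: 0.0366
```

Request:
drive_tool --pt "0.018 -0.04 0 0 0 0 -0.45" --pt "0.036 -0.08 0 0 0 0 -0.45" --pt "0.054 -0.12 0 0 0 0 -0.45" --pt "0.07 -0.155 0 0 0 0 -0.45" --pt "0.08 -0.18 0 0 0 0 -0.45"

```text
time_s: 38.3
tcp_pos: [0.5588, 0.0115, 0.1838]
orientation: [1.0, 0.001, -0.0, -0.0]
force: [-0.0, -0.9, -3.3]
gripper_width: 0.0369
```

```bash
python3 rel.py .567 .0372 .185 0
```

```text
t 38.3 pos [0.5588 0.0115 0.1838] yaw 0.07 w 0.0369 F [-0.  -0.9 -3.3]
shift mm [  8.3 -25.7  -1.2] turn [-0.02  0.05  0.07]
```

Request:
drive_tool --pt "0.004 -0.014 0 0 0 0 -0.45" --pt "0.007 -0.022 0 0 0 0 -0.45" --pt "0.0083 -0.0257 0 0 0 0 -0.45" --pt "0.0083 -0.0257 0 0 0 0 -0.45" --pt "0.0083 -0.0257 0 0 0 0 -0.45"

```text
time_s: 38.8
tcp_pos: [0.5668, 0.0334, 0.1844]
orientation: [1.0, -0.0, -0.0, 0.0]
force: [-0.3, 0.9, -2.5]
gripper_width: 0.0366
```

```bash
python3 rel.py .567 .0372 .0925 0;python3 - <<'E'
from h import *
f=optics.grab_frame("side"); crop(f,(260,140,420,270),4.5,"s20.png")
E
```

```text
t 38.8 pos [0.5668 0.0334 0.1844] yaw -0.05 w 0.0366 F [-0.3  0.9 -2.5]
shift mm [ 0.2 -3.9 91.9] turn [ 0.01  0.01 -0.05]
```

View pics/s20.png

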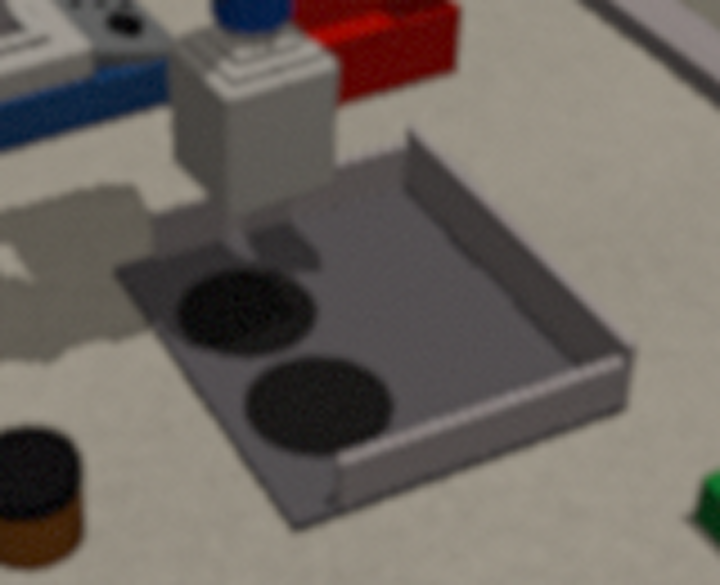

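The square bottle hangs upright over its dark spot (crop 250,110). Lower it.

Request:
drive_tool --pt "0.0002 -0.002 0.02 0 0 0 -0.45" --pt "0.0002 -0.0038 0.045 0 0 0 -0.45" --pt "0.0002 -0.0038 0.07 0 0 0 -0.45" --pt "0.0002 -0.0038 0.083 0 0 0 -0.45" --pt "0.0002 -0.0038 0.087 0 0 0 -0.45"

```text
time_s: 39.35
tcp_pos: [0.5665, 0.0375, 0.0963]
orientation: [1.0, -0.0, -0.001, 0.0]
force: [-0.8, -0.2, -3.0]
gripper_width: 0.0364
```

Request:
drive_tool --pt "0 0 0.0007 0 0 0 -0.45" --pt "0 0 0.0014 0 0 0 -0.45" --pt "0 0 0.002 0 0 0 -0.45"

```text
time_s: 39.65
tcp_pos: [0.568, 0.0379, 0.0965]
orientation: [1.0, -0.0, 0.001, -0.0]
force: [0.6, -0.2, -3.2]
gripper_width: 0.0369
```

Request:
drive_tool --pt "0 0 0.0005 0 0 0 -0.45" --pt "0 0 0.001 0 0 0 -0.45" --pt "0 0 0.001 0 0 0 -0.45"

```text
time_s: 39.95
tcp_pos: [0.5673, 0.0379, 0.0946]
orientation: [1.0, -0.0, 0.0, 0.0]
force: [0.4, -0.1, -2.1]
gripper_width: 0.0366
```

Request:
drive_tool --pt "0 0.0004 0.0005 0 0 0 -0.45" --pt "0 0.0004 0.001 0 0 0 -0.45" --pt "0 0.0004 0.001 0 0 0 -0.45"

```text
time_s: 40.25
tcp_pos: [0.5672, 0.0375, 0.0934]
orientation: [1.0, -0.0, -0.0, 0.0]
force: [-0.3, -1.0, -2.8]
gripper_width: 0.0365
```

Request:
drive_tool --pt "0 0 0.0003 0 0 0 -0.45" --pt "0 0 0.0006 0 0 0 -0.45" --pt "0 0 0.0006 0 0 0 -0.45"

```text
time_s: 40.55
tcp_pos: [0.5672, 0.0376, 0.0928]
orientation: [1.0, 0.0, -0.0, 0.0]
force: [-1.3, -0.5, -3.4]
gripper_width: 0.0371
```

Request:
drive_tool --pt "0 0 0.0003 0 0 0 -0.45" --pt "0 0 0.0006 0 0 0 -0.45" --pt "0 0 0.0006 0 0 0 -0.45"

```text
time_s: 40.85
tcp_pos: [0.5674, 0.0375, 0.0925]
orientation: [1.0, -0.0, 0.0, -0.0]
force: [-1.5, 0.1, 1.7]
gripper_width: 0.0371
```

Request:
drive_tool --pt "0 0 0.0003 0 0 0 -0.2" --pt "0 0 0.0003 0 0 0 -0.12" --pt "0 0 0.0003 0 0 0 0" --pt "0 0 0.0003 0 0 0 0.15" --pt "0 0 0.0003 0 0 0 0.3"

```text
time_s: 41.35
tcp_pos: [0.5673, 0.0375, 0.092]
orientation: [1.0, -0.0, 0.0, 0.0]
force: [-0.3, 0.9, -0.3]
gripper_width: 0.0574
```

Request:
drive_tool --pt "0 0 0 0 0 0 0.4" --pt "0 0 -0.003 0 0 0 0.4" --pt "0 0 -0.01 0 0 0 0.4" --pt "0 0 -0.03 0 0 0 0.6" --pt "0 0 -0.06 0 0 0 0.8"

```text
time_s: 41.85
tcp_pos: [0.5663, 0.0375, 0.1519]
orientation: [1.0, -0.0, -0.001, 0.0]
force: [-0.7, -0.0, -0.2]
gripper_width: 0.0771
```

Request:
drive_tool --pt "0 0.01 -0.045 0 0 0 0.8" --pt "-0.006 0.055 -0.055 0 0 0 0.8" --pt "-0.012 0.1 -0.055 0 0 0 0.8" --pt "-0.018 0.145 -0.055 0 0 0 0.8" --pt "-0.024 0.19 -0.055 0 0 0 0.8"

```text
time_s: 42.35
tcp_pos: [0.543, -0.1541, 0.208]
orientation: [1.0, 0.0, 0.001, 0.0]
force: [-0.3, 0.7, -0.5]
gripper_width: 0.082
```

```bash
python3 rel.py .5245 -.339 .2 0;python3 - <<'E'
from h import *
f=optics.grab_frame("side"); crop(f,(260,140,420,270),4.5,"s21.png")
f=optics.grab_frame("top"); crop(f,(265,125,395,230),6,"t21.png")
E
```

```text
t 42.35 pos [ 0.543  -0.1541  0.208 ] yaw 0.01 w 0.082 F [-0.3  0.7 -0.5]
shift mm [-18.5 184.9   8.1] turn [ 0.02 -0.07  0.01]
```

View pics/s21.png

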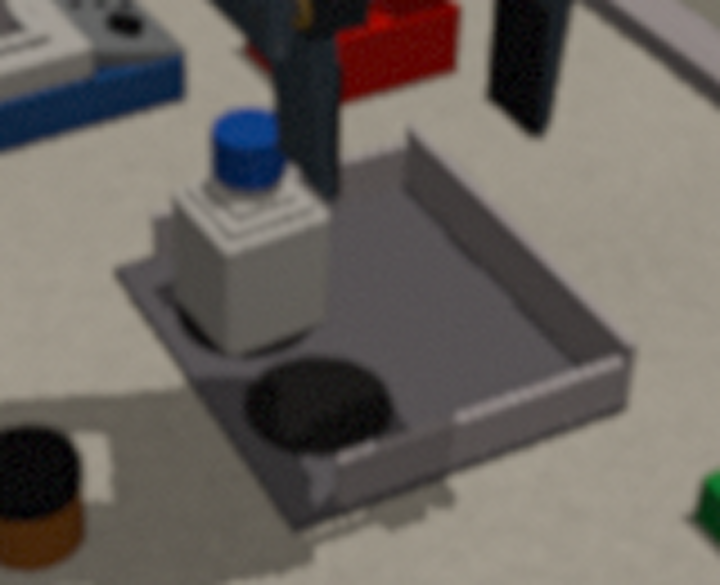

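The square bottle stands upright on its spot (crop 250,280). Now the round one.

Request:
drive_tool --pt "-0.005 0.045 0 0 0 0 0.8" --pt "-0.01 0.09 0 0 0 0 0.7" --pt "-0.014 0.135 0 0 0 0 0.6" --pt "-0.017 0.168 0 0 0 0 0.6" --pt "-0.018 0.184 0 0 0 0 0.6"

```text
time_s: 42.95
tcp_pos: [0.5251, -0.3385, 0.2075]
orientation: [1.0, -0.001, 0.0, 0.0]
force: [-0.5, 0.2, -0.8]
gripper_width: 0.0731
```

Request:
drive_tool --pt "0 0 0 0 0 0 0.6" --pt "0 0 0 0 0 0 0.6"

```text
time_s: 43.15
tcp_pos: [0.5253, -0.3355, 0.207]
orientation: [1.0, -0.0, -0.0, -0.0]
force: [-0.2, 0.4, 0.5]
gripper_width: 0.0729
```

```bash
python3 rel.py .5245 -.339 .1035 0;python3 - <<'E'
from h import *
f=optics.grab_frame("wrist"); crop(f,(200,100,450,280),3,"w22.png")
print((project(f,[[.5245,-.339,.135]])-[200,100])*3)
E
```

```text
t 43.15 pos [ 0.5253 -0.3355  0.207 ] yaw -0.0 w 0.0729 F [-0.2  0.4  0.5]
shift mm [ -0.8   3.5 103.5] turn [-0.02  0.01 -0.  ]
[[371.42195796 326.95869659]]
```

View pics/w22.png

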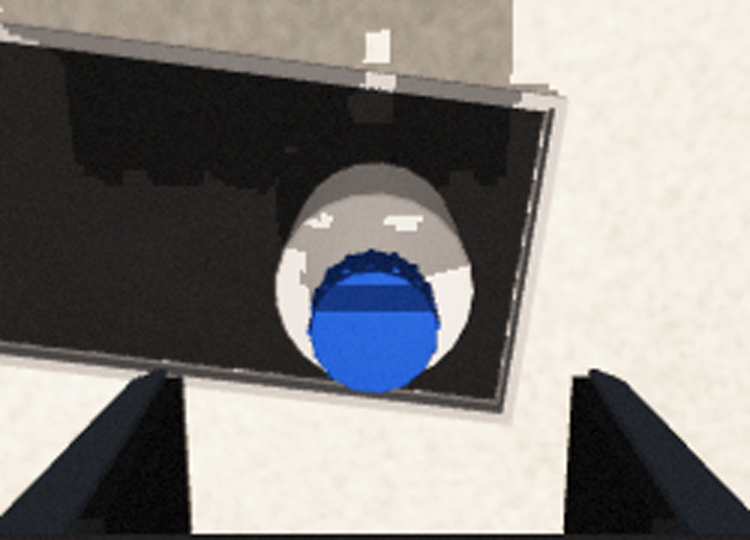

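Request:
drive_tool --pt "-0.0008 0.002 0.03 0 0 0 0.6" --pt "-0.0008 0.0035 0.06 0 0 0 0.6" --pt "-0.0008 0.0035 0.082 0 0 0 0.5" --pt "-0.0008 0.0035 0.092 0 0 0 0.4" --pt "-0.0008 0.0035 0.096 0 0 0 0.3"

```text
time_s: 43.7
tcp_pos: [0.5244, -0.3388, 0.1104]
orientation: [1.0, 0.001, -0.0, -0.0]
force: [0.1, 0.3, -0.4]
gripper_width: 0.0602
```

Request:
drive_tool --pt "0 0 0 0 0 0 0.25" --pt "0 0 0 0 0 0 0.25"

```text
time_s: 43.9
tcp_pos: [0.5251, -0.3401, 0.1122]
orientation: [1.0, 0.0, 0.001, 0.0]
force: [-0.5, -0.8, 0.4]
gripper_width: 0.057
```

```bash
python3 rel.py .5245 -.339 .1035 0
```

```text
t 43.9 pos [ 0.5251 -0.3401  0.1122] yaw 0.02 w 0.057 F [-0.5 -0.8  0.4]
shift mm [-0.6 -1.1  8.7] turn [ 0.05 -0.07  0.02]
```

Request:
drive_tool --pt "-0.0004 -0.0008 0.002 0 0 0 0.2" --pt "-0.0004 -0.0008 0.004 0 0 0 0.2" --pt "-0.0004 -0.0008 0.006 0 0 0 0.2" --pt "-0.0004 -0.0008 0.0075 0 0 0 0.2" --pt "-0.0004 -0.0008 0.0082 0 0 0 0.2"

```text
time_s: 44.4
tcp_pos: [0.524, -0.3391, 0.1026]
orientation: [1.0, -0.0, -0.0, -0.0]
force: [0.1, 1.3, 0.8]
gripper_width: 0.0545
```

Request:
drive_tool --pt "0 0 0 0 0 0 0.1" --pt "0 0 0 0 0 0 0.05" --pt "0 0 0 0 0 0 0" --pt "0 0 0 0 0 0 -0.05" --pt "0 0 0 0 0 0 -0.08" --squeeze 20

```text
time_s: 44.9
tcp_pos: [0.5241, -0.3392, 0.1029]
orientation: [1.0, -0.0, 0.0, 0.0]
force: [0.9, -0.5, 0.3]
gripper_width: 0.042
```

Request:
drive_tool --pt "0 0 0 0 0 0 -0.12" --pt "0 0 0 0 0 0 -0.14" --pt "0 0 0 0 0 0 -0.16" --pt "0 0 0 0 0 0 -0.18"

```text
time_s: 45.3
tcp_pos: [0.5241, -0.3392, 0.1028]
orientation: [1.0, -0.0, 0.0, 0.0]
force: [0.4, 0.3, 0.6]
gripper_width: 0.0379
```

Request:
drive_tool --pt "0 0 0 0 0 0 -0.22" --pt "0 0 0 0 0 0 -0.26" --pt "0 0 0 0 0 0 -0.3" --pt "0 0 0 0 0 0 -0.3" --pt "0 0 0 0 0 0 -0.3"

```text
time_s: 45.8
tcp_pos: [0.5241, -0.3392, 0.1028]
orientation: [1.0, -0.0, 0.0, 0.0]
force: [1.0, -0.0, -0.1]
gripper_width: 0.0369
```

Request:
drive_tool --pt "0 0 0 0 0 0 -0.45" --pt "0 0 -0.002 0 0 0 -0.45" --pt "0 0 -0.005 0 0 0 -0.45" --pt "0 0 -0.01 0 0 0 -0.45" --pt "0 0 -0.015 0 0 0 -0.45" --squeeze 25

```text
time_s: 46.3
tcp_pos: [0.524, -0.3391, 0.1182]
orientation: [1.0, -0.0, -0.0, -0.0]
force: [0.1, 0.4, -2.7]
gripper_width: 0.0368
```

Request:
drive_tool --pt "0 0 -0.01 0 0 0 -0.45" --pt "0 0 -0.025 0 0 0 -0.45" --pt "0 0 -0.045 0 0 0 -0.45" --pt "0 0 -0.065 0 0 0 -0.45" --pt "0 0 -0.075 0 0 0 -0.45"

```text
time_s: 46.8
tcp_pos: [0.5249, -0.3397, 0.1957]
orientation: [1.0, -0.0, 0.001, 0.001]
force: [0.1, 0.2, -4.2]
gripper_width: 0.037
```

```bash
python3 rel.py .5633 -.0448 .193 0
```

```text
t 46.8 pos [ 0.5249 -0.3397  0.1957] yaw -0.0 w 0.037 F [ 0.1  0.2 -4.2]
shift mm [  38.4 -294.9    2.3] turn [ 0.1  -0.14 -0.  ]
```

Request:
drive_tool --pt "0.002 -0.012 0 0 0 0 -0.45" --pt "0.006 -0.04 0 0 0 0 -0.45" --pt "0.011 -0.075 0 0 0 0 -0.45" --pt "0.016 -0.115 0 0 0 0 -0.45" --pt "0.021 -0.155 0 0 0 0 -0.45"

```text
time_s: 47.3
tcp_pos: [0.5444, -0.1819, 0.1919]
orientation: [1.0, -0.0, -0.001, -0.0]
force: [1.5, 0.7, -4.5]
gripper_width: 0.0366
```

Request:
drive_tool --pt "0.005 -0.04 0 0 0 0 -0.45" --pt "0.01 -0.075 0 0 0 0 -0.45" --pt "0.014 -0.105 0 0 0 0 -0.45" --pt "0.017 -0.125 0 0 0 0 -0.45" --pt "0.018 -0.135 0 0 0 0 -0.45"

```text
time_s: 47.8
tcp_pos: [0.5625, -0.0469, 0.192]
orientation: [1.0, 0.001, -0.001, -0.0]
force: [0.0, -0.6, -3.5]
gripper_width: 0.0366
```

Request:
drive_tool --pt "0 0 0 0 0 0 -0.45" --pt "0 0 0 0 0 0 -0.45"

```text
time_s: 48.0
tcp_pos: [0.5628, -0.0495, 0.1925]
orientation: [1.0, 0.0, -0.0, 0.0]
force: [0.3, -0.3, -2.7]
gripper_width: 0.0369
```

```bash
python3 rel.py .5633 -.0448 .1038 0;python3 - <<'E'
from h import *
f=optics.grab_frame("side"); crop(f,(260,140,420,270),4.5,"s23.png")
E
```

```text
t 48.0 pos [ 0.5628 -0.0495  0.1925] yaw 0.01 w 0.0369 F [ 0.3 -0.3 -2.7]
shift mm [ 0.6 -4.7 88.7] turn [0.01 0.03 0.01]
```

View pics/s23.png

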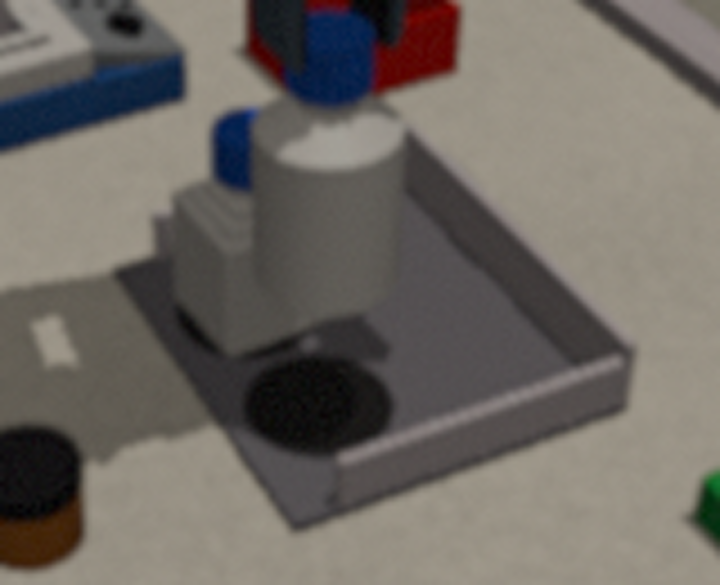

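The round bottle hangs upright above its spot (crop 325,210 over mark 318,405), clear of the square one. Lower it.

Request:
drive_tool --pt "0.0005 -0.002 0.015 0 0 0 -0.45" --pt "0.0005 -0.0042 0.04 0 0 0 -0.45" --pt "0.0005 -0.0042 0.065 0 0 0 -0.45" --pt "0.0005 -0.0042 0.079 0 0 0 -0.45" --pt "0.0005 -0.0042 0.084 0 0 0 -0.45"

```text
time_s: 48.55
tcp_pos: [0.5625, -0.0452, 0.1068]
orientation: [1.0, -0.0, -0.001, -0.0]
force: [-0.5, 0.5, -3.3]
gripper_width: 0.037
```

Request:
drive_tool --pt "0 0 0.0007 0 0 0 -0.45" --pt "0 0 0.0014 0 0 0 -0.45" --pt "0 0 0.002 0 0 0 -0.45"

```text
time_s: 48.85
tcp_pos: [0.5643, -0.0451, 0.1077]
orientation: [1.0, -0.0, 0.001, 0.0]
force: [-0.4, 0.1, -3.1]
gripper_width: 0.0368
```

Request:
drive_tool --pt "0 0 0.0005 0 0 0 -0.45" --pt "0 0 0.001 0 0 0 -0.45" --pt "0 0 0.001 0 0 0 -0.45"

```text
time_s: 49.15
tcp_pos: [0.5637, -0.045, 0.106]
orientation: [1.0, -0.0, 0.0, 0.0]
force: [0.3, 0.5, -3.8]
gripper_width: 0.0367
```

Request:
drive_tool --pt "0 0 0.0005 0 0 0 -0.45" --pt "0 0 0.001 0 0 0 -0.45" --pt "0 0 0.001 0 0 0 -0.45"

```text
time_s: 49.45
tcp_pos: [0.5635, -0.0449, 0.1047]
orientation: [1.0, -0.0, -0.0, -0.0]
force: [0.1, -0.1, -3.1]
gripper_width: 0.0368
```

Request:
drive_tool --pt "0 0 0.0003 0 0 0 -0.45" --pt "0 0 0.0006 0 0 0 -0.45" --pt "0 0 0.0006 0 0 0 -0.45"

```text
time_s: 49.75
tcp_pos: [0.5635, -0.045, 0.1041]
orientation: [1.0, -0.0, -0.0, 0.0]
force: [0.6, -0.3, -4.1]
gripper_width: 0.0368
```

Request:
drive_tool --pt "0 0 0.0003 0 0 0 -0.45" --pt "0 0 0.0005 0 0 0 -0.45" --pt "0 0 0.0005 0 0 0 -0.45"

```text
time_s: 50.05
tcp_pos: [0.5637, -0.045, 0.1038]
orientation: [1.0, -0.0, 0.0, 0.0]
force: [-0.5, 0.3, -0.7]
gripper_width: 0.0371
```

Contact is starting. One more 0.3 mm, then release.

Request:
drive_tool --pt "0 0 0.0003 0 0 0 -0.45" --pt "0 0 0.0003 0 0 0 -0.2" --pt "0 0 0.0003 0 0 0 -0.12" --pt "0 0 0.0003 0 0 0 0" --pt "0 0 0.0003 0 0 0 0.2"

```text
time_s: 50.55
tcp_pos: [0.5636, -0.045, 0.1034]
orientation: [1.0, -0.0, 0.0, 0.0]
force: [-0.4, 0.3, 0.7]
gripper_width: 0.051
```

Request:
drive_tool --pt "0 0 0 0 0 0 0.4" --pt "0 0 -0.003 0 0 0 0.4" --pt "0 0 -0.01 0 0 0 0.4" --pt "0 0 -0.03 0 0 0 0.6" --pt "0 0 -0.06 0 0 0 0.8"

```text
time_s: 51.05
tcp_pos: [0.5627, -0.0449, 0.1634]
orientation: [1.0, -0.0, -0.001, -0.0]
force: [0.4, -0.0, 0.8]
gripper_width: 0.0768
```

Request:
drive_tool --pt "0 0 -0.04 0 0 0 0.8" --pt "-0.01 0.02 -0.07 0 0 0 0.8" --pt "-0.03 0.06 -0.08 0 0 0 0.8" --pt "-0.055 0.1 -0.08 0 0 0 0.8" --pt "-0.08 0.14 -0.08 0 0 0 0.8"

```text
time_s: 51.55
tcp_pos: [0.4829, -0.1862, 0.2447]
orientation: [1.0, 0.0, 0.001, 0.0]
force: [0.2, -0.1, -0.4]
gripper_width: 0.0818
```

Request:
drive_tool --pt "-0.01 0.04 0 0 0 0 0.8" --pt "-0.02 0.08 0 0 0 0 0.8" --pt "-0.025 0.11 0 0 0 0 0.8" --pt "-0.03 0.12 0 0 0 0 0.8" --pt "-0.03 0.12 0 0 0 0 0.8"

```text
time_s: 52.05
tcp_pos: [0.4531, -0.3057, 0.2437]
orientation: [1.0, -0.001, 0.0, 0.0]
force: [0.8, 0.7, 0.4]
gripper_width: 0.082
```

```bash
python3 - <<'E'
from m2 import *
for n,H in(('sq',.118),('rd',.130)):
    z0,z1=.006+H-.028,.006+H
    for lab,f in(("top",top),("side",side)):
        g=project(f,[[.5665 if n=='sq' else .563,.036 if n=='sq' else -.045,z1-.01]])[0]
        b=[b for b in blue(f)]
        c=min(b,key=lambda q:np.linalg.norm(q[1]-g))
        r=least_squares(lambda p:cylc(f,p[0],p[1],z0,z1,.019)-c[1],[.56,0]); print(n,lab,c[0],r.x.round(4))
crop(side,(180,100,500,300),2.4,"s24.png"); cv2.imwrite("pics/t24.png",top["image"][:,:,::-1])
o=arm.get_obs(); print(o["time_s"],o["tcp_pos"],o["force"])
E
```

```text
top [([299, 184, 18, 18, 247], array([307.4, 192.4])), ([340, 184, 18, 18, 260], array([348.7, 192.5]))]
side [([235, 160, 43, 19, 373], array([255.6, 168.8]))]
sq top [299 184  18  18 247] [0.5663 0.0364]
sq side [235 160  43  19 373] [0.4528 0.1142]
rd top [340 184  18  18 260] [ 0.5631 -0.0462]
rd side [235 160  43  19 373] [0.4477 0.0965]
52.15 [ 0.45358031 -0.30417467  0.24351039] [0.00793678 1.22246805 0.64898979]
```

View pics/s24.png

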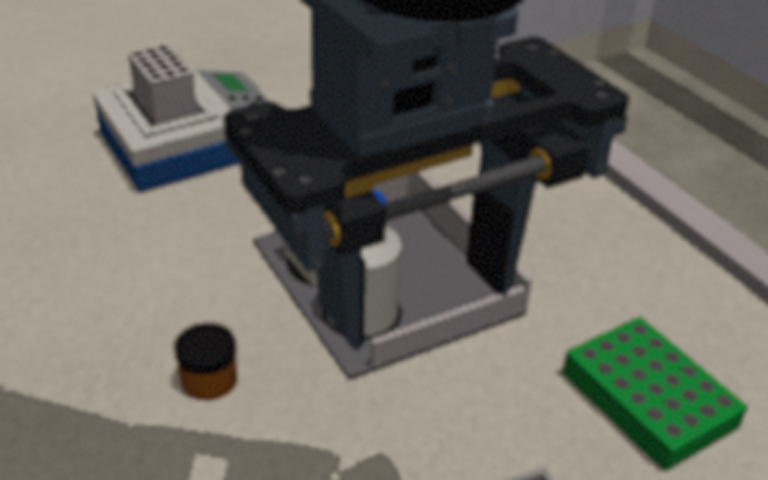

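View pics/t24.png

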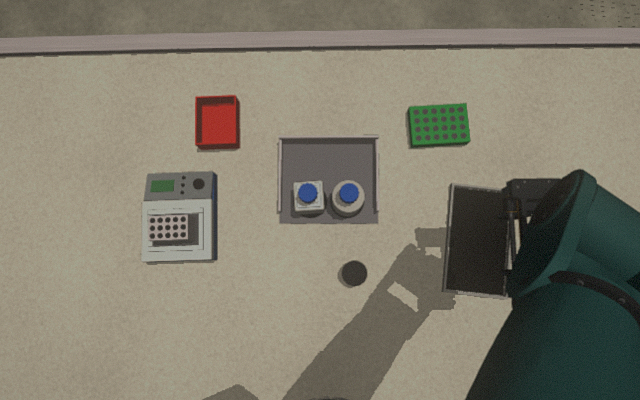

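The top view shows both caps within about 1.5 mm of their start pixels, the block in the pocket and the bystanders in place. The arm is clear. Handing in.

```bash
python3 -c "
from workcell import arm
print(arm.finish_job())"
```

```text
the job is handed in; nothing more can be done
None
```

I moved both bottles to the tray and seated the tube block in the heater pocket. Then I stood each bottle back on its own spot and handed the job in at about 52 s. The hand-in reports no verdict, so these are my own checks.

**Final checks:**
- **Bottles:** the top camera puts the two caps about 1.0 mm (square) and 1.3 mm (round) from where it saw them at the start. The top view shows both upright.
- **Block:** it touched down at the expected height (TCP 0.0833 m). Both gaps looked even, and I left about 10 mm at the far end. I did not re-measure its centre after release.
- **Bystanders:** the red bin, green rack and small jar look unmoved in the last top picture.
- **Arm:** it stood clear of everything.

**What went wrong:** re-gripping the square bottle on the tray failed twice.
- **Cause:** I was gripping about 7 mm too high on the cap. The fingers first sank through it.
- **Effect:** on the second try the bottle leaned slightly while about 17 N pressed on the tool. It stood upright again once I raised the arm.
- **Fix:** gripping at mid-cap held firmly, and I used that for both bottles on the way back.

**Failed check:** the last side view was blocked by the gripper, so its cap fits were meaningless. The final bottle positions rest on the top camera and the arm's own position readings.

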